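# Unlatch and open the instrument case

## Task

Open the dark grey instrument case on the bench for me: first take the handheld tester off its lid and lay it flat in the shallow metal tray, then lift the steel draw latch lever over past centre so that its hook drops free, with the lid still down. Then swing the lid up until it stands upright on its own, and leave the other things on the bench where they are.

Things in the scene. Friction and masses are not known exactly. Their poses are not given: they have to be found in the camera images.
- case: Dark grey plastic instrument case, fixed to the bench, closed at the start. Body 220 mm deep (its x) by 300 wide (its y) by 75 high, with a 30 mm high lid on top: the lid's flat top is 105 mm above the origin. Origin: centre of its underside, on the bench. Its -x face is the front, turned roughly to the robot (yaw within 0.25 rad), and carries the latch in the middle (y = 0); the lid's hinge runs along y at the rear.
- lid (a joint): Angle of the lid about its rear hinge, rad: 0 closed, 1.57 upright, stop at 1.75. Stiff hinge: the lid stays where it is left; raising it by its front edge takes about 6 to 9 N. The hook holds it shut while latched.
- lid_hinge (a point): Middle of the lid's hinge line (110 mm behind the case's centre, 75 mm above the bench); the lid turns about this point's y axis (the case's y).
- lid_lip (a point): Middle of the front edge of the lid's right-hand finger lip (at the case's y = -105 mm), a plate 90 mm wide along y (out to the case's right side, y = -150 mm) and 6 mm thick that sticks out 28 mm from the case's front face, 248 mm from the hinge; this point is on its lower face, 78 mm above the bench, and is free below, so a finger can lift it from beneath, from the front or from the side. A like lip is at y = +105 mm. Moves with the lid.
- lid_handle (a point): Middle of a fixed round bar handle on the lid's top (at the case's y = 102 mm, 82 mm in front of its centre): steel bar of 10 mm diameter, 65 mm long along y, axis 28 mm above the lid's top. Moves with the lid.
- latch (a joint): Angle of the draw latch lever, rad: 0 closed (lying back flat over the lid, pointing to the case's rear), grows as its free end is lifted and swung over to the front; 1.57 standing up, stop at 2.6. A spring in the hook holds it shut up to about 0.5 rad (about 2 to 3 N at the free end), then it goes slack; the hook is free from about 1.5 rad. It stays where left by friction.
- lever_pivot (a point): Pivot of the lever, 20 mm in front of the case's front face, 117 mm above the bench when the lid is shut. The lever turns about the case's y axis here.
- lever_tip (a point): Middle of the lever's free end. The lever is a steel strip 24 mm wide and 4 mm thick that runs level from the pivot, 12 mm above the lid, for 58 mm towards the rear; its last 34 mm, capped in off-white plastic, are bent up at 55 degrees and end in a round roll 9 mm thick and 30 mm wide, so that the free end is 77 mm behind and 28 mm above the pivot, with room for a finger beneath it.
- hook_tooth (a point): Top of the tooth at the lower end of the latch's hook, a thin steel strap 14 mm wide that hangs down in front of the case from the lever and grips under the catch. Moves with lever and lid.
- catch (a point): Underside of the catch, a small steel ledge in the middle of the case's front face, 45 mm above the bench; fixed. At the start the hook's tooth is within 5 mm of it.
- tester: Handheld component tester, an off-white box 48 mm (its x) by 105 mm (its y) by 24 mm high with a small screen and a dial, 0.13 to 0.25 kg, lying flat on the lid behind the lever. Origin: centre of its underside.
- tray: Shallow aluminium tray, 210 mm (its x) by 160 mm (its y) by 16 mm high, walls 4 mm, floor 4 mm thick, open on top, fixed to the bench on the left or on the right of the case. Origin: centre of its underside.
- board: Bystander: flat plywood board 210 by 160 by 9 mm, fixed on the side of the case where the tray is not. Origin: centre of its underside.
- pcb: Bystander: green circuit board 60 by 80 mm with parts on it, 17 mm high, loose on the plywood board. Origin: centre of its underside.
- bottle: Bystander: white plastic bottle, 48 mm diameter, 135 mm high, standing near the case's front left corner. Origin: centre of its foot.
- heatsink: Bystander: finned aluminium block 45 by 60 by 26 mm, loose in front of the case. Origin: centre of its underside.
- screwdriver: Bystander: screwdriver about 160 mm long and up to 30 mm high, lying in front of the case. Origin: centre, on the bench.
- jar: Bystander: amber jar, 54 mm diameter, 50 mm high, to the left of the case's rear. Origin: centre of its foot.
- spool: Bystander: plastic spool, 56 mm diameter, 46 mm high, standing to the right of the case's rear. Origin: centre of its foot.
There are look-alikes about, which are no part of the job. What is shaped like the tester but blue or yellow is not meant.

How it is judged:
On the way, in this order (a step that is already met when the one before it is completed fails the run):
1. the tester lies flat in the tray, let go (x of tester in the frame of tray between -0.085 and 0.085 m and y of tester in the frame of tray between -0.06 and 0.06 m and z of tester in the frame of tray below 0.01 m and angle between tester's own z axis and vertical below 0.1 rad and linear speed of tester below 0.03 m/s and contact force between the fingers and tester below 0.1 N), for 0.2 s.
2. the latch lever is past centre and its hook is off the catch, with the lid still down (distance between hook_tooth and catch above 0.012 m and value of joint latch above 1.3 rad and value of joint lid below 0.1 rad), for 0.2 s.
At the end, for the whole second after the job is handed in: The lid stands open by more than 1.25 rad (72 degrees) and is at rest, the hook is clear of the catch (over 12 mm), and the tester lies flat and still on the tray's floor, inside the tray; bystanders are within 30 mm of where they began and upright (value of joint lid above 1.25 rad and velocity of joint lid between -0.1 and 0.1 rad/s and distance between hook_tooth and catch above 0.012 m and x of tester in the frame of tray between -0.085 and 0.085 m and y of tester in the frame of tray between -0.06 and 0.06 m and z of tester in the frame of tray below 0.01 m and angle between tester's own z axis and vertical below 0.1 rad and linear speed of tester below 0.03 m/s); the robot touches nothing.
It fails at once if a bystander is moved by more than 30 mm or knocked over (distance of any of bottle, heatsink, screwdriver, jar, spool, pcb from where it was at the start of the episode above 0.03 m or angle between any of bottle, jar, spool's own z axis and vertical above 0.5 rad).
It fails at once if the tester is tipped by more than 45 degrees (angle between tester's own z axis and vertical above 0.8 rad).
It also fails if it takes over 72 s, if anything falls off the work surface, if the arm or the gripper's body presses on something with over 40 N, if the wrist force passes 120 N, or if a joint passes its speed limit or range.

## Robot

A 6-joint arm with a two-finger parallel gripper is mounted at the origin on the work surface. World frame = base frame: x ahead of the robot, y to its left, z up, the work surface at z = 0. Lengths are in m, angles in rad, forces in N, time in s.
With the tool pointing down it reaches from about 0.375 to 0.925 m from the base axis. Payload 5.7 kg.
Tool frame: the origin (TCP) lies at the very end of the fingers, on their centre line; the grasp point (between the pads) lies 19 mm behind it (robot.tcp_to_grasp is the distance from the TCP to the grasp point, in m); x points along the fingers, y is the direction in which the jaws open and shut, and the axes are right-handed (so a half turn about x gives the same grasp; the last joint's range is limited). The gripper opens to 85 mm and grips with 20 to 120 N. Pads are 22 mm wide; open, the fingers measure 114 mm over their backs; the gripper's body (76 mm by 85 mm) begins 54 mm behind the grasp point. The pads swing forward as they close: fully open they stand 13 mm farther back than shut.
Start: joints at [-1.4, 0.359, 1.51, -0, 1.272, -0.115], TCP at [0.169, -0.576, 0.231] pointing down, gripper open.
Joint ranges: [-2.97, 2.97], [-1.01, 2.36], [0.21, 2.38], [-0.96, 4.11], [0.2, 2.71], [-2.98, 2.98]. Speed limits (rad/s): [2.39, 2.39, 3.14, 3.14, 3.14, 3.14].

## Interface

Orientations are given as a 3x3 rotation matrix whose columns are the frame's x, y, z axes.
In Python, from plant import robot, imaging gives the robot as it stands.
- The arm moves only by the tool send_rows, never from a script. Its argument "deltas" is a list of rows, each an object of numbers: "x", "y", "z": the shift along the tool's x, y, z in mm; "wx", "wy", "wz": the turn, a rotation vector about the tool's x, y, z in degrees; "grip": the finger opening in mm, from 0 to 85.4. A call has 1 to 8 rows; each row shifts and turns the commanded pose from where the row before left it, along the tool's axes as they then stand; what a row does not reach is not made up. A row lasts 1/10 s, in which the tool goes at most 50 mm and 8.59 degrees, less where a joint would pass 70% of its speed; a pose out of reach is approached as far as the arm can. A call is refused whole if a number of a shift passes 50 or a number of a turn 8.59, either way. A call with a gripper value outside its range is refused whole. The fingers move at their own pace and stop on an object; "squeeze" is the grip in N (left out, the last holds). Time passes only in rows, so rows that do not move let the fingers close. It gives the time, the measured TCP pose, the force and the opening at its end, in the units of the state.
- robot.sense(): the state, without advancing time (a new reading comes with each control period).
- imaging.capture(name): name is "scene" or "side" or "wrist"; returns (picture, depth): 480x640x3 uint8, red, green, blue; 480x640 float32, m along the optical axis (not along the pixel's ray), 0 where there is no reading.
- imaging.get_calibration(name): a dict with "fx", "fy", "cx", "cy" (pixels), "dist" ([k1, k2, p1, p2, k3] as OpenCV has them; the pictures are not rectified), "R" (3x3) and "t" (3): a world point X has camera coordinates R X + t. Camera axes: x right, y down, z forward; pixel columns grow to the right and rows downward; lengths in m; the calibration is good to about 2 mm. A picture is of the moment at which its call begins: read the wrist's pose just before it. get_calibration takes no time and is no camera call; for the wrist camera it gives the pose at the moment of the call.
- robot.hand_in(): hands the job in, once; it reports no verdict.
The state is a dict: "time_s": time; "qpos": joint angles; "dq": joint speeds; "joint_efforts": joint torques, N m; "tool_pos": TCP position; "tool_rot": TCP orientation; "contact_force": force on the tool from outside, world axes, zero at the start; "torque": the same for the moment, N m; "width": finger opening in m.
Only numpy, scipy, OpenCV 4.12 (cv2) and the standard library are available. Lean on these libraries where they do the work, as an engineer would, in place of code of your own. Each camera call takes 0.05 s, during which the arm holds its last target.

## Working session

There is one attempt and no reset: what is moved stays moved. The work goes in short steps, Python scripts to look and compute and a tool call to move; the robot and the scene stay as the last step left them, time stands still between calls to the robot, and variables do not carry over. Pictures are saved under pics/ and viewed, and the job is handed in when it is done.

Besides the shell and the picture viewer there is one more tool, called after "Request:" as a command line: name --argument value ..., lists and objects as JSON in quotes. send_rows: Moves the arm, as the interface text tells. Its arguments: {"type":"object","properties":{"deltas":{"type":"array","items":{"type":"object","properties":{"x":{"type":"number"},"y":{"type":"number"},"z":{"type":"number"},"wx":{"type":"number"},"wy":{"type":"number"},"wz":{"type":"number"},"grip":{"type":"number"}}}},"squeeze":{"type":"number"}},"required":["deltas"]}

```bash
mkdir -p pics; ls
python3 - <<'E'
from plant import robot, imaging
import cv2,numpy as np
for n in ("scene","side"):
    p,d=imaging.capture(n); cv2.imwrite(f"pics/{n}0.png",p[:,:,::-1]); np.save(f"pics/{n}0.npy",d)
    c=imaging.get_calibration(n); print(n,{k:np.round(v,4).tolist() for k,v in c.items()})
s=robot.sense(); print(s)
E
```

```text
pics
scene {'fx': 491.7189, 'fy': 491.7189, 'cx': 319.8396, 'cy': 235.9825, 'dist': [-0.0833, 0.0, 0.0, 0.0, 0.0], 'R': [[-0.4414, 0.8973, 0.0103], [0.5652, 0.2869, -0.7735], [-0.697, -0.3356, -0.6337]], 't': [0.205, -0.2202, 1.6233]}
side {'fx': 502.1405, 'fy': 502.1405, 'cx': 322.8451, 'cy': 237.3551, 'dist': [-0.002, 0.0, 0.0, 0.0, 0.0], 'R': [[-0.999, -0.037, -0.0239], [-0.0032, 0.6025, -0.7981], [0.044, -0.7972, -0.6021]], 't': [0.5143, 0.0754, 1.1751]}
{'time_s': 0.1, 'qpos': array([-1.40010936e+00,  3.59424961e-01,  1.51131215e+00,  1.77513213e-05,
        1.27253048e+00, -1.15129417e-01]), 'dq': array([-2.22249189e-03, -3.74044069e-03, -1.92703093e-03,  8.26697086e-05,
       -6.39828070e-04, -1.30851409e-03]), 'joint_efforts': array([ 2.67660962e-04, -5.28652453e+01, -2.79349780e+01, -1.03302310e-05,
        5.06889570e-03,  1.17524806e-05]), 'tool_pos': array([ 0.16904132, -0.57505536,  0.23054702]), 'tool_rot': array([[-2.67782541e-04,  2.81935566e-01, -9.59433304e-01],
       [ 1.65347819e-03, -9.59431902e-01, -2.81935615e-01],
       [-9.99998597e-01, -1.66189948e-03, -2.09255198e-04]]), 'contact_force': array([ 0.42918716,  0.23126602, -0.61997726]), 'torque': array([-0.02931705, -0.01930752,  0.00701998]), 'width': 0.08515453683990028}
```

View pics/scene0.png

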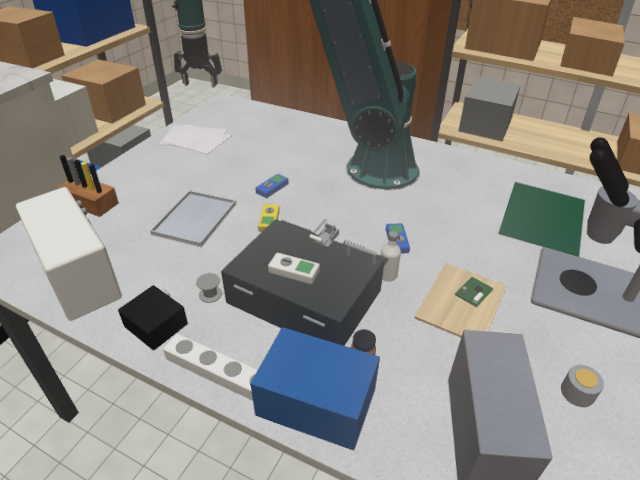

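View pics/side0.png

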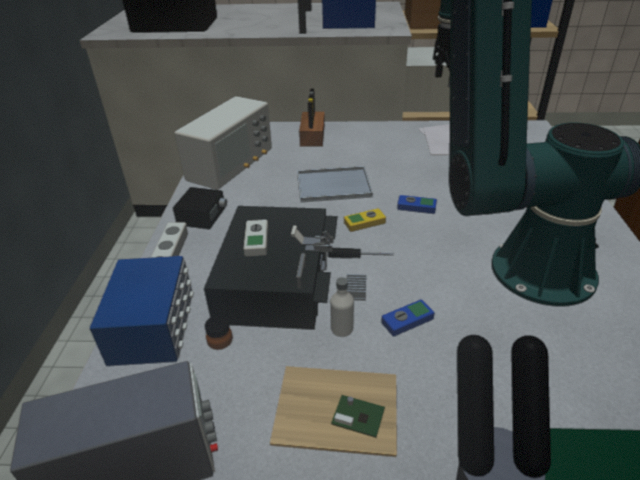

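The tester candidates in the scene view are an off-white box on the lid (294,267), a yellow box (269,216) and blue boxes (272,185) and (397,237). Only the off-white one is on the lid and the right colour. The tray is at (195,217), on the robot's right. I'll confirm in enlarged crops.

```bash
cat > h.py <<'E'
import numpy as np,cv2
from plant import robot,imaging
def ray(n,uv,c=None):
    c=c or imaging.get_calibration(n)
    K=np.array([[c['fx'],0,c['cx']],[0,c['fy'],c['cy']],[0,0,1]])
    u=cv2.undistortPoints(np.array(uv,float).reshape(-1,1,2),K,np.array(c['dist'],float)).reshape(-1,2)
    R=np.array(c['R']);t=np.array(c['t'])
    d=np.c_[u,np.ones(len(u))]@R
    return -R.T@t,d
def plane(n,uv,z,c=None):
    o,d=ray(n,uv,c); return o+d*((z-o[2])/d[:,2])[:,None]
def bydepth(n,uv,dep,c=None):
    o,d=ray(n,uv,c); uv=np.array(uv,int).reshape(-1,2); return o+d*dep[uv[:,1],uv[:,0]][:,None]
def tri(uvA,uvB):
    o1,d1=ray('scene',uvA);o2,d2=ray('side',uvB);out=[]
    for a,b in zip(d1,d2):
        s=np.linalg.lstsq(np.c_[a,-b],o2-o1,rcond=None)[0]
        p,q=o1+a*s[0],o2+b*s[1]; out.append(np.r_[(p+q)/2,np.linalg.norm(p-q)])
    return np.array(out)
def proj(n,X,c=None):
    c=c or imaging.get_calibration(n)
    K=np.array([[c['fx'],0,c['cx']],[0,c['fy'],c['cy']],[0,0,1]])
    return cv2.projectPoints(np.array(X,float).reshape(-1,1,3),cv2.Rodrigues(np.array(c['R']))[0],np.array(c['t'],float),K,np.array(c['dist'],float))[0].reshape(-1,2)
def crop(p,x0,y0,x1,y1,name,k=None):
    k=k or min(800/(x1-x0),600/(y1-y0))
    cv2.imwrite(name,cv2.resize(p[y0:y1,x0:x1,::-1],None,fx=k,fy=k,interpolation=cv2.INTER_CUBIC))
E
python3 - <<'E'
import cv2
from h import *
a=cv2.imread('pics/scene0.png')[:,:,::-1];b=cv2.imread('pics/side0.png')[:,:,::-1]
crop(a,210,205,410,355,'pics/c1.png',4);crop(b,190,185,390,335,'pics/c2.png',4)
E
```

```text
(no output)
```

View pics/c1.png

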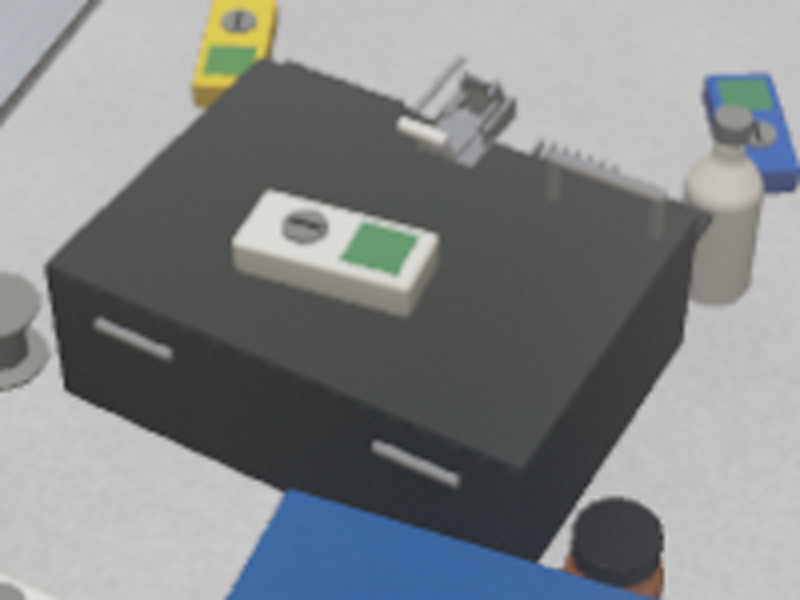

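View pics/c2.png

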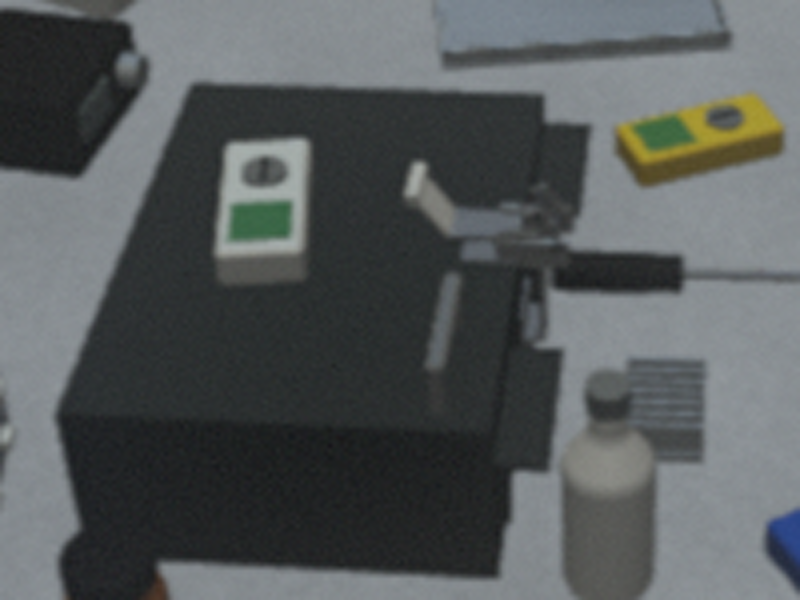

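Run:
```python
from h import *
np.set_printoptions(precision=4,suppress=True)
S=lambda l:(np.array(l)/4+[210,205]); D=lambda l:(np.array(l)/4+[190,185])
print('lid RR RL FL FR');
L1=plane('scene',S([(48,265),(520,467),(705,218),(272,62)]),.105);L2=plane('side',D([(190,85),(60,415),(495,432),(545,95)]),.105)
print(L1);print(L2)
for L in(L1,L2):
    print('c',L.mean(0),'yaws',[np.arctan2(*(v[[1,0]])) for v in(L[0]-L[3],L[1]-L[2])],[np.arctan2(-v[0],v[1]) for v in (L[1]-L[0],L[2]-L[3])])
T1=plane('scene',S([(270,190),(438,238),(408,290),(235,240)]),.129);T2=plane('side',D([(310,138),(305,253),(216,252),(224,145)]),.129)
print(T1,T1.mean(0));print(T2,T2.mean(0))
for T in(T1,T2):print([np.linalg.norm(T[i]-T[i-1]) for i in range(4)], np.degrees(np.arctan2(-(T[1]-T[0])[0],(T[1]-T[0])[1])),np.degrees(np.arctan2(-(T[2]-T[3])[0],(T[2]-T[3])[1])))
print('roll R,L');print(tri(S([(402,122),(444,140)]),D([(421,166),(409,202)])))
print('handle');print(tri(S([(538,148),(662,193)]),D([(455,275),(433,370)])))
a=cv2.imread('pics/scene0.png')[:,:,::-1];b=cv2.imread('pics/side0.png')[:,:,::-1]
crop(a,130,170,290,290,'pics/c3.png',5);crop(b,280,150,440,270,'pics/c4.png',5)
```

```text
lid RR RL FL FR
[[ 0.7291 -0.1129  0.105 ]
 [ 0.744   0.1811  0.105 ]
 [ 0.5275  0.199   0.105 ]
 [ 0.5126 -0.0943  0.105 ]]
[[ 0.7257 -0.1086  0.105 ]
 [ 0.7392  0.187   0.105 ]
 [ 0.5227  0.1967  0.105 ]
 [ 0.5077 -0.0979  0.105 ]]
c [0.6283 0.0432 0.105 ] yaws [np.float64(-0.08545729947673814), np.float64(-0.08277459822088809)] [np.float64(-0.05054220045659812), np.float64(-0.050588196335254104)]
c [0.6238 0.0443 0.105 ] yaws [np.float64(-0.049146840138245745), np.float64(-0.04449982785711634)] [np.float64(-0.04574646801715316), np.float64(-0.051003596294148315)]
[[ 0.6418 -0.0199  0.129 ]
 [ 0.6349  0.0815  0.129 ]
 [ 0.6784  0.0853  0.129 ]
 [ 0.6862 -0.0163  0.129 ]] [0.6603 0.0327 0.129 ]
[[ 0.6382 -0.0181  0.129 ]
 [ 0.6276  0.0872  0.129 ]
 [ 0.6748  0.0866  0.129 ]
 [ 0.6862 -0.011   0.129 ]] [0.6567 0.0362 0.129 ]
[np.float64(0.0445418563229459), np.float64(0.10170546287372102), np.float64(0.04372727075848416), np.float64(0.1018722720192747)] 3.9354938088456155 4.395120178204028
[np.float64(0.04857383773240678), np.float64(0.1057503910500686), np.float64(0.04723656657199595), np.float64(0.09831843559381603)] 5.740765187293239 6.661959419259049
roll R,L
[[0.5703 0.0268 0.1427 0.0012]
 [0.574  0.0559 0.1414 0.0037]]
handle
[[0.5462 0.1029 0.131  0.0062]
 [0.5519 0.1806 0.1332 0.0042]]
```

View pics/c3.png

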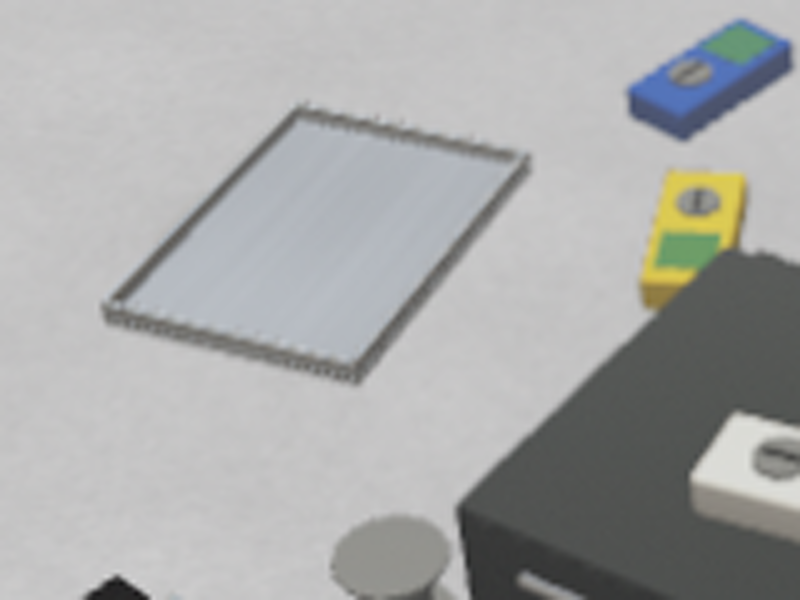

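View pics/c4.png

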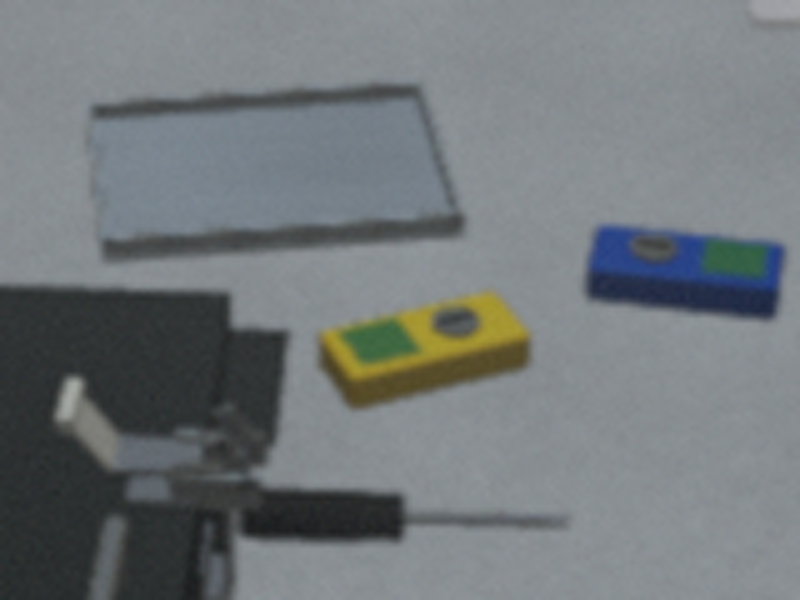

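Run:
```python
from h import *
np.set_printoptions(precision=4,suppress=True)
A=plane('scene',np.array([(103,308),(300,108),(530,158),(358,372)])/5+[130,170],.016);B=plane('side',np.array([(92,108),(420,90),(462,218),(105,243)])/5+[280,150],.016)
print(A,A.mean(0));print(B,B.mean(0))
for T in(A,B):print([np.linalg.norm(T[i]-T[i-1]) for i in range(4)],[np.arctan2(v[1],v[0]) for v in (T[0]-T[1],T[3]-T[2])])
for n,l in dict(scene=[(395,262),(208,287),(364,345)],side=[(342,310)]).items(): print(n,plane(n,l,.05))
s=robot.sense();R=s['tool_rot'];print(R)
```

```text
[[ 0.615  -0.4426  0.016 ]
 [ 0.4099 -0.4666  0.016 ]
 [ 0.3906 -0.312   0.016 ]
 [ 0.5952 -0.2842  0.016 ]] [ 0.5027 -0.3764  0.016 ]
[[ 0.6056 -0.4351  0.016 ]
 [ 0.4044 -0.4564  0.016 ]
 [ 0.3848 -0.3084  0.016 ]
 [ 0.5866 -0.2821  0.016 ]] [ 0.4953 -0.3705  0.016 ]
[np.float64(0.15963499362456499), np.float64(0.2065614856668028), np.float64(0.15585524237071122), np.float64(0.20652817945952412)] [np.float64(0.11651154757147078), np.float64(0.13481196154236563)]
[np.float64(0.15414154511827488), np.float64(0.20224849235463666), np.float64(0.1492858355288356), np.float64(0.20348027386218098)] [np.float64(0.10525528092063086), np.float64(0.12925666741302244)]
scene [[ 0.4665  0.2049  0.05  ]
 [ 0.7422 -0.1506  0.05  ]
 [ 0.7346  0.233   0.05  ]]
side [[0.4679 0.1876 0.05  ]]
[[-0.0003  0.2819 -0.9594]
 [ 0.0017 -0.9594 -0.2819]
 [-1.     -0.0017 -0.0002]]
```

```bash
cat >> h.py <<'E'
from scipy.spatial.transform import Rotation as Ro
np.set_printoptions(precision=4,suppress=True)
def down(phi): 
    c,s=np.cos(phi),np.sin(phi); return np.array([[0,c,s],[0,s,-c],[-1,0,0.]])
def plan(p,R,n,grip=None,start=None):
    if start is None:
        s=robot.sense(); start=(s['tool_pos'],s['tool_rot'])
    p0,R0=np.array(start[0],float),np.array(start[1],float); P,Q=p0.copy(),R0.copy()
    W=Ro.from_matrix(R0.T@R).as_rotvec(); out=[]
    for i in range(1,n+1):
        pi=p0+(np.array(p)-p0)*i/n; Ri=R0@Ro.from_rotvec(W*i/n).as_matrix()
        d=np.round(Q.T@(pi-P)*1000,0 if i<n else 1); w=np.round(np.degrees(Ro.from_matrix(Q.T@Ri).as_rotvec()),1)
        P=P+Q@d/1000; Q=Q@Ro.from_rotvec(np.radians(w)).as_matrix()
        r={k:float(v) for k,v in zip(('x','y','z','wx','wy','wz'),[*d,*w]) if v}
        if grip is not None:r['grip']=grip
        out.append(r)
    import json
    for i in range(0,n,8): print(json.dumps(out[i:i+8]).replace('.0,',',').replace('.0}','}'))
    print('end',P,np.degrees(Ro.from_matrix(Q.T@R).magnitude()))
    return P,Q
E
python3 - <<'E'
from h import *
plan((.645,.035,.30),down(.09),20)
E
```

```text
[{"x": -3, "y": -23, "z": -31, "wx": -3.9}, {"x": -4, "y": -20, "z": -33, "wx": -4}, {"x": -3, "y": -18, "z": -35, "wx": -3.9}, {"x": -4, "y": -16, "z": -35, "wx": -4}, {"x": -3, "y": -13, "z": -36, "wx": -3.9}, {"x": -4, "y": -10, "z": -37, "wx": -3.9}, {"x": -3, "y": -8, "z": -38, "wx": -4}, {"x": -3, "y": -6, "z": -39, "wx": -3.9}]
[{"x": -4, "y": -3, "z": -38, "wx": -4}, {"x": -3, "z": -39, "wx": -3.9}, {"x": -4, "y": 3, "z": -38, "wx": -3.9, "wy": -0.1}, {"x": -3, "y": 5, "z": -39, "wx": -4}, {"x": -4, "y": 8, "z": -38, "wx": -3.9}, {"x": -3, "y": 10, "z": -37, "wx": -3.9}, {"x": -4, "y": 13, "z": -37, "wx": -4}, {"x": -3, "y": 15, "z": -35, "wx": -3.9, "wz": 0.1}]
[{"x": -4, "y": 18, "z": -34, "wx": -4}, {"x": -3, "y": 20, "z": -33, "wx": -3.9}, {"x": -4, "y": 23, "z": -32, "wx": -3.9}, {"x": -3.1, "y": 23.9, "z": -30.1, "wx": -4}]
end [0.645 0.035 0.3  ] 0.03654282403899525
```

Request:
send_rows --deltas '[{"x": -3, "y": -23, "z": -31, "wx": -3.9}, {"x": -4, "y": -20, "z": -33, "wx": -4}, {"x": -3, "y": -18, "z": -35, "wx": -3.9}, {"x": -4, "y": -16, "z": -35, "wx": -4}, {"x": -3, "y": -13, "z": -36, "wx": -3.9}, {"x": -4, "y": -10, "z": -37, "wx": -3.9}, {"x": -3, "y": -8, "z": -38, "wx": -4}, {"x": -3, "y": -6, "z": -39, "wx": -3.9}]'

```text
invalid input
```

Request:
send_rows --deltas '[{"x": -4, "y": -3, "z": -38, "wx": -4}, {"x": -3, "z": -39, "wx": -3.9}, {"x": -4, "y": 3, "z": -38, "wx": -3.9}, {"x": -3, "y": 5, "z": -39, "wx": -4}, {"x": -4, "y": 8, "z": -38, "wx": -3.9}, {"x": -3, "y": 10, "z": -37, "wx": -3.9}, {"x": -4, "y": 13, "z": -37, "wx": -4}, {"x": -3, "y": 15, "z": -35, "wx": -3.9}]'

```text
invalid input
```

Request:
send_rows --deltas '[{"x": -4, "y": 18, "z": -34, "wx": -4}, {"x": -3, "y": 20, "z": -33, "wx": -3.9}, {"x": -4, "y": 23, "z": -32, "wx": -3.9}, {"x": -3, "y": 24, "z": -30, "wx": -4}, {}]'

```text
invalid input
```

Run:
```python
from h import *
import pickle
s=robot.sense();print(s['tool_pos'],s['tool_rot'],s['time_s'],s['qpos'])
c=imaging.get_calibration('wrist');p,d=imaging.capture('wrist');pickle.dump((c,d),open('pics/w1.pkl','wb'))
cv2.imwrite('pics/w1.png',p[:,:,::-1]);print(c['t'],c['R'])
```

```text
[ 0.169  -0.5751  0.2305] [[-0.0003  0.2819 -0.9594]
 [ 0.0017 -0.9594 -0.2819]
 [-1.     -0.0017 -0.0002]] 0.1 [-1.4001  0.3594  1.5113  0.      1.2725 -0.1151]
[-0.6012 -0.0357  0.3779] [[ 0.2822 -0.9594 -0.0004]
 [-0.9215 -0.2712  0.278 ]
 [-0.2669 -0.0781 -0.9606]]
```

View pics/w1.png

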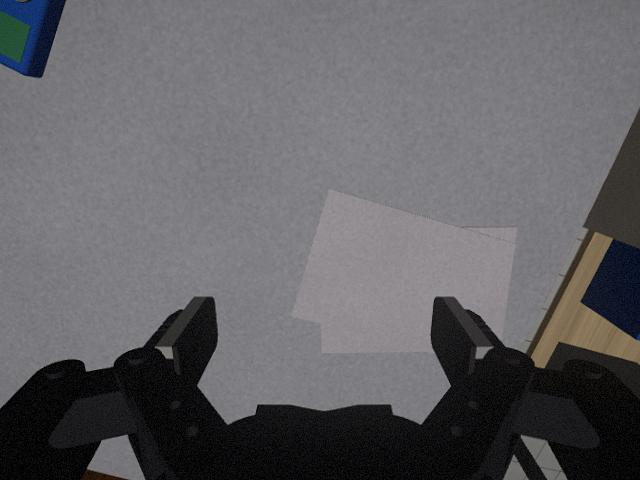

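The wrist view only shows bench and paper, because the arm hasn't moved. I'll retry with every key given.

Request:
send_rows --deltas '[{"x": -3, "y": -23, "z": -31, "wx": -3.9, "wy": 0, "wz": 0, "grip": 85}]'

```text
time_s: 0.25
tool_pos: [0.1907, -0.5476, 0.2337]
tool_rot: [[-0.001, 0.344, -0.939], [-0.002, -0.939, -0.344], [-1.0, 0.001, 0.002]]
contact_force: [0.2, 1.0, -0.5]
width: 0.0849
```

```bash
sed -i "s/zip(('x','y','z','wx','wy','wz'),\[\*d,\*w\]) if v}/zip(('x','y','z','wx','wy','wz'),[*d,*w])}/; s/if grip is not None:r\['grip'\]=grip/r['grip']=85 if grip is None else grip/" h.py
python3 - <<'E'
from h import *
plan((.645,.035,.30),down(.09),20)
E
```

```text
[{"x": -3, "y": -20, "z": -31, "wx": -3.8, "wy": 0, "wz": -0, "grip": 85}, {"x": -4, "y": -17, "z": -33, "wx": -3.7, "wy": 0, "wz": -0, "grip": 85}, {"x": -3, "y": -15, "z": -34, "wx": -3.8, "wy": 0, "wz": -0, "grip": 85}, {"x": -4, "y": -13, "z": -34, "wx": -3.7, "wy": 0, "wz": 0, "grip": 85}, {"x": -3, "y": -11, "z": -35, "wx": -3.8, "wy": 0, "wz": 0, "grip": 85}, {"x": -3, "y": -8, "z": -36, "wx": -3.7, "wy": 0, "wz": 0, "grip": 85}, {"x": -4, "y": -6, "z": -37, "wx": -3.8, "wy": 0, "wz": 0, "grip": 85}, {"x": -3, "y": -4, "z": -37, "wx": -3.7, "wy": 0.1, "wz": 0, "grip": 85}]
[{"x": -4, "y": -1, "z": -37, "wx": -3.8, "wy": -0, "wz": 0, "grip": 85}, {"x": -3, "y": 1, "z": -36, "wx": -3.7, "wy": -0, "wz": 0, "grip": 85}, {"x": -3, "y": 4, "z": -37, "wx": -3.8, "wy": -0, "wz": -0, "grip": 85}, {"x": -4, "y": 6, "z": -37, "wx": -3.7, "wy": -0, "wz": -0, "grip": 85}, {"x": -3, "y": 8, "z": -36, "wx": -3.8, "wy": -0, "wz": -0, "grip": 85}, {"x": -3, "y": 11, "z": -35, "wx": -3.7, "wy": -0, "wz": -0, "grip": 85}, {"x": -4, "y": 13, "z": -35, "wx": -3.8, "wy": 0, "wz": -0, "grip": 85}, {"x": -3, "y": 15, "z": -33, "wx": -3.7, "wy": 0, "wz": -0, "grip": 85}]
[{"x": -3, "y": 17, "z": -33, "wx": -3.8, "wy": 0, "wz": -0, "grip": 85}, {"x": -4, "y": 20, "z": -31, "wx": -3.7, "wy": 0, "wz": -0, "grip": 85}, {"x": -3, "y": 21, "z": -30, "wx": -3.8, "wy": 0, "wz": -0, "grip": 85}, {"x": -3.2, "y": 23.9, "z": -28.8, "wx": -3.7, "wy": 0, "wz": -0, "grip": 85}]
end [0.645 0.035 0.3  ] 0.03859801991275784
```

Request:
send_rows --deltas '[{"x": -3, "y": -20, "z": -31, "wx": -3.8, "wy": 0, "wz": 0, "grip": 85}, {"x": -4, "y": -17, "z": -33, "wx": -3.7, "wy": 0, "wz": 0, "grip": 85}, {"x": -3, "y": -15, "z": -34, "wx": -3.8, "wy": 0, "wz": 0, "grip": 85}, {"x": -4, "y": -13, "z": -34, "wx": -3.7, "wy": 0, "wz": 0, "grip": 85}, {"x": -3, "y": -11, "z": -35, "wx": -3.8, "wy": 0, "wz": 0, "grip": 85}, {"x": -3, "y": -8, "z": -36, "wx": -3.7, "wy": 0, "wz": 0, "grip": 85}, {"x": -4, "y": -6, "z": -37, "wx": -3.8, "wy": 0, "wz": 0, "grip": 85}, {"x": -3, "y": -4, "z": -37, "wx": -3.7, "wy": 0.1, "wz": 0, "grip": 85}]'

```text
time_s: 1.05
tool_pos: [0.3744, -0.3097, 0.2614]
tool_rot: [[0.001, 0.771, -0.637], [0.001, -0.637, -0.771], [-1.0, -0.0, -0.002]]
contact_force: [1.0, -0.4, -0.2]
width: 0.0849
```

Request:
send_rows --deltas '[{"x": -4, "y": -1, "z": -37, "wx": -3.8, "wy": 0, "wz": 0, "grip": 85}, {"x": -3, "y": 1, "z": -36, "wx": -3.7, "wy": 0, "wz": 0, "grip": 85}, {"x": -3, "y": 4, "z": -37, "wx": -3.8, "wy": 0, "wz": 0, "grip": 85}, {"x": -4, "y": 6, "z": -37, "wx": -3.7, "wy": 0, "wz": 0, "grip": 85}, {"x": -3, "y": 8, "z": -36, "wx": -3.8, "wy": 0, "wz": 0, "grip": 85}, {"x": -3, "y": 11, "z": -35, "wx": -3.7, "wy": 0, "wz": 0, "grip": 85}, {"x": -4, "y": 13, "z": -35, "wx": -3.8, "wy": 0, "wz": 0, "grip": 85}, {"x": -3, "y": 15, "z": -33, "wx": -3.7, "wy": 0, "wz": 0, "grip": 85}]'

```text
time_s: 1.85
tool_pos: [0.5553, -0.0768, 0.2888]
tool_rot: [[0.001, 0.986, -0.166], [0.001, -0.166, -0.986], [-1.0, 0.001, -0.002]]
contact_force: [0.9, -0.6, 0.3]
width: 0.0847
```

Request:
send_rows --deltas '[{"x": -3, "y": 17, "z": -33, "wx": -3.8, "wy": 0, "wz": 0, "grip": 85}, {"x": -4, "y": 20, "z": -31, "wx": -3.7, "wy": 0, "wz": 0, "grip": 85}, {"x": -3, "y": 21, "z": -30, "wx": -3.8, "wy": 0, "wz": 0, "grip": 85}, {"x": -3, "y": 24, "z": -29, "wx": -3.7, "wy": 0, "wz": 0, "grip": 85}, {"x": 0, "y": 0, "z": 0, "wx": 0, "wy": 0, "wz": 0, "grip": 85}]'

```text
time_s: 2.35
tool_pos: [0.6478, 0.0426, 0.3018]
tool_rot: [[0.003, 0.995, 0.097], [0.003, 0.097, -0.995], [-1.0, 0.003, -0.003]]
contact_force: [-0.4, -0.4, 0.2]
width: 0.0849
```

Run:
```python
from h import *
import pickle
s=robot.sense();print(s['tool_pos'],s['tool_rot'],s['time_s'],s['qpos'])
c=imaging.get_calibration('wrist');p,d=imaging.capture('wrist');pickle.dump((c,d),open('pics/w1.pkl','wb'))
cv2.imwrite('pics/w1.png',p[:,:,::-1]);print(c['t'],c['R'])
```

```text
[0.6478 0.0426 0.3018] [[ 0.0029  0.9953  0.0969]
 [ 0.0032  0.0969 -0.9953]
 [-1.      0.0032 -0.0029]] 2.35 [-0.0426  0.3788  1.3036  0.0033  1.4565 -0.14  ]
[-0.6506 -0.0761  0.4378] [[ 0.9953  0.0972  0.0037]
 [ 0.0924 -0.9565  0.2769]
 [ 0.0304 -0.2752 -0.9609]]
```

View pics/w1.png

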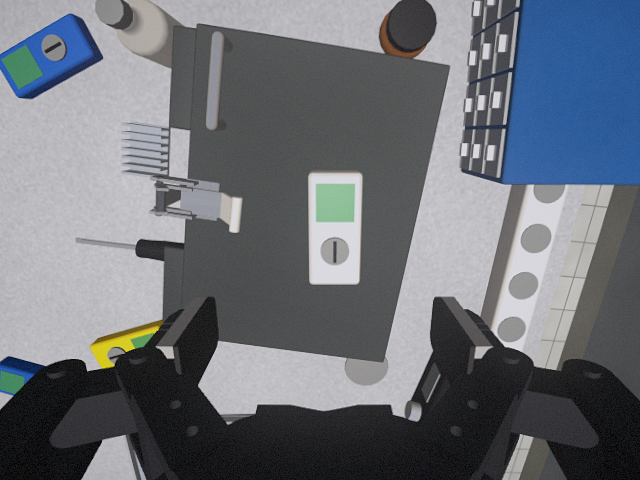

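The wrist view shows the tester at (335,228), the lever roll at (236,214), the handle at (214,80) and the lid corners at (197,24), (449,66) and (384,361).

Run:
```python
from h import *
import pickle
c,d=pickle.load(open('pics/w1.pkl','rb'))
p=cv2.imread('pics/w1.png')
m=((p.min(2)>140)).astype(np.uint8); m[:, :270]=0;m[:,400:]=0;m[:150]=0;m[310:]=0
cs,_=cv2.findContours(m,0,2);k=max(cs,key=cv2.contourArea);r=cv2.minAreaRect(k);bx=cv2.boxPoints(r);print(r)
T=plane('wrist',bx,.129,c);print(T,T.mean(0),[np.linalg.norm(T[i]-T[i-1]) for i in range(4)])
L=T-np.roll(T,1,0);print(np.degrees(np.arctan2(L[:,1],L[:,0])))
C=plane('wrist',[(197,24),(449,66),(384,361)],.105,c);print('FL RL RR',C,'centre',(C[0]+C[2])/2,[np.linalg.norm(C[1]-C[0]),np.linalg.norm(C[2]-C[1])])
v=C[1]-C[2];print('yaw',np.arctan2(-v[0],v[1]))
v=C[1]-C[0];print('yaw',np.arctan2(v[1],v[0]))
print('roll',plane('wrist',[(236,198),(236,231)],.148,c),'handle',plane('wrist',[(218,33),(211,128)],.138,c))
print(bydepth('wrist',[(335,200),(300,120),(236,215)],d,c))
```

```text
((335.0, 228.5), (111.0, 54.0), 90.0)
[[ 0.6322  0.0762  0.129 ]
 [ 0.6783  0.0807  0.129 ]
 [ 0.6912 -0.0213  0.129 ]
 [ 0.641  -0.0261  0.129 ]] [0.6607 0.0273 0.129 ] [np.float64(0.10267794781685557), np.float64(0.0462518417650278), np.float64(0.10280788164179136), np.float64(0.05044207654178112)]
[  94.8959    5.5761  -82.7678 -174.5309]
FL RL RR [[ 0.5281  0.1886  0.105 ]
 [ 0.7445  0.1769  0.105 ]
 [ 0.7302 -0.1184  0.105 ]] centre [0.6291 0.0351 0.105 ] [np.float64(0.2167514717899486), np.float64(0.2956697132261371)]
yaw -0.04855818845093975
yaw -0.054247947573020656
roll [[0.5757 0.0524 0.148 ]
 [0.5766 0.0243 0.148 ]] handle [[0.5552 0.1762 0.138 ]
 [0.5514 0.1057 0.138 ]]
[[0.6577 0.0552 0.1292]
 [0.6204 0.1195 0.1036]
 [0.576  0.0379 0.1472]]
```

Run:
```python
from h import *
s=robot.sense();print(s['tool_pos'],s['time_s'],s['dq'])
c=imaging.get_calibration('wrist');p,d=imaging.capture('wrist')
cv2.imwrite('pics/w2.png',p[:,:,::-1])
p=p[:,:,::-1]
m=((p.min(2)>140)).astype(np.uint8); m[:, :270]=0;m[:,400:]=0;m[:150]=0;m[310:]=0
cs,_=cv2.findContours(m,0,2);k=max(cs,key=cv2.contourArea);r=cv2.minAreaRect(k);bx=cv2.boxPoints(r);print(r)
T=plane('wrist',bx,.129,c);print(T,T.mean(0))
print(proj('side',[[*T.mean(0)]]),proj('scene',[[*T.mean(0)]]), proj('side',[[.6585,.0345,.129]]),proj('scene',[[.6585,.0345,.129]]))
```

```text
[0.6462 0.0407 0.3015] 2.4 [-0.0392 -0.0205  0.0447 -0.0216  0.0074  0.0037]
((337.4999694824219, 225.99996948242188), (52.99999237060547, 111.99998474121094), 0.0)
[[ 0.6415 -0.026   0.129 ]
 [ 0.6327  0.0768  0.129 ]
 [ 0.6778  0.0811  0.129 ]
 [ 0.6907 -0.0214  0.129 ]] [0.6607 0.0276 0.129 ]
[[254.7346 231.4133]] [[292.1042 264.0883]] [[255.261  233.2765]] [[295.3469 264.4532]]
```

Run:
```python
from h import *
a=plan((.660,.032,.15),down(.09),6)
plan((.660,.032,.107),down(.09),3,start=a)
```

```text
[{"x": 25, "y": 2, "z": 1, "wx": 0, "wy": -0, "wz": 0, "grip": 85}, {"x": 25, "y": 3, "z": 2, "wx": 0.1, "wy": -0, "wz": 0, "grip": 85}, {"x": 26, "y": 2, "z": 1, "wx": -0, "wy": -0, "wz": 0, "grip": 85}, {"x": 25, "y": 2, "z": 2, "wx": 0, "wy": -0, "wz": 0, "grip": 85}, {"x": 25, "y": 3, "z": 1, "wx": 0, "wy": -0, "wz": 0, "grip": 85}, {"x": 25.4, "y": 2.1, "z": 1.9, "wx": 0.1, "wy": -0.1, "wz": 0, "grip": 85}]
end [0.66  0.032 0.15 ] 0.05001765443796864
[{"x": 14, "y": 0, "z": -0, "wx": -0, "wy": 0, "wz": 0, "grip": 85}, {"x": 15, "y": 0, "z": -0, "wx": -0, "wy": 0, "wz": 0, "grip": 85}, {"x": 14, "y": 0, "z": -0, "wx": -0, "wy": 0, "wz": 0, "grip": 85}]
end [0.66  0.032 0.107] 0.05001765443796864
```

Request:
send_rows --deltas '[{"x": 25, "y": 2, "z": 1, "wx": 0, "wy": 0, "wz": 0, "grip": 85}, {"x": 25, "y": 3, "z": 2, "wx": 0, "wy": 0, "wz": 0, "grip": 85}, {"x": 26, "y": 2, "z": 1, "wx": 0, "wy": 0, "wz": 0, "grip": 85}, {"x": 25, "y": 2, "z": 2, "wx": 0, "wy": 0, "wz": 0, "grip": 85}, {"x": 25, "y": 3, "z": 1, "wx": 0, "wy": 0, "wz": 0, "grip": 85}, {"x": 25, "y": 2, "z": 2, "wx": 0, "wy": 0, "wz": 0, "grip": 85}, {"x": 0, "y": 0, "z": 0, "wx": 0, "wy": 0, "wz": 0, "grip": 85}, {"x": 0, "y": 0, "z": 0, "wx": 0, "wy": 0, "wz": 0, "grip": 85}]'

```text
time_s: 3.25
tool_pos: [0.6594, 0.0305, 0.1511]
tool_rot: [[-0.0, 0.996, 0.09], [0.001, 0.09, -0.996], [-1.0, -0.0, -0.001]]
contact_force: [0.4, -0.1, 0.5]
width: 0.0852
```

Run:
```python
from h import *
s=robot.sense();print(s['tool_pos'],s['tool_rot'],s['time_s'],s['contact_force'])
p,d=imaging.capture('wrist');cv2.imwrite('pics/w3.png',p[:,:,::-1])
p,d=imaging.capture('side');crop(p,190,120,390,270,'pics/s3.png',4)
```

```text
[0.6594 0.0305 0.1511] [[-0.0005  0.9959  0.0905]
 [ 0.0013  0.0905 -0.9959]
 [-1.     -0.0004 -0.0013]] 3.25 [ 0.3825 -0.0504  0.5013]
```

View pics/w3.png

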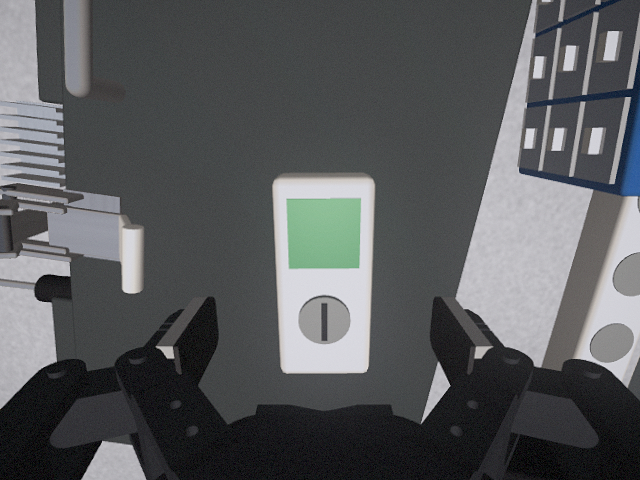

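View pics/s3.png

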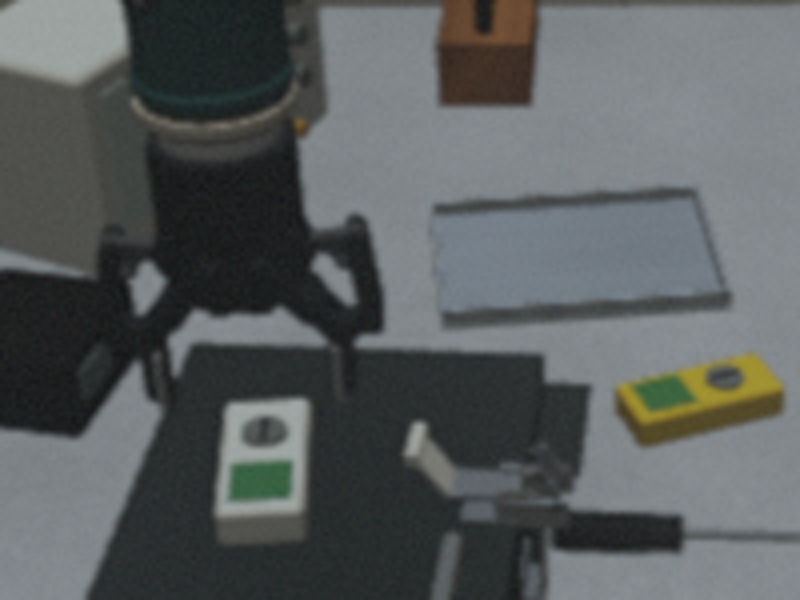

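Run:
```python
from h import *
s=robot.sense();t=s['tool_pos'];print(t,s['time_s'])
y=s['tool_rot'][:,1]
for z in(0,.013,.02):
  q=[t+y*k+[0,0,z] for k in(-.0425,0,.0425)]
  print('wrist',proj('wrist',q).round().tolist(),'side crop',((proj('side',q)-[190,120])*4).round().tolist())
c=imaging.get_calibration('wrist')
T=plane('wrist',[(275,176),(374,176),(368,372),(281,372)],.129,c);print(T,T.mean(0))
L=T-np.roll(T,1,0);print(np.degrees(np.arctan2(L[:,1],L[:,0])))
```

```text
[0.661  0.0309 0.1528] 3.35
wrist [[223.0, 299.0], [322.0, 299.0], [421.0, 299.0]] side crop [[331.0, 410.0], [253.0, 414.0], [174.0, 418.0]]
wrist [[214.0, 314.0], [322.0, 314.0], [430.0, 314.0]] side crop [[329.0, 390.0], [250.0, 394.0], [171.0, 398.0]]
wrist [[209.0, 323.0], [322.0, 323.0], [435.0, 323.0]] side crop [[328.0, 380.0], [249.0, 383.0], [169.0, 387.0]]
[[ 0.6352  0.0782  0.129 ]
 [ 0.6798  0.0823  0.129 ]
 [ 0.6902 -0.021   0.129 ]
 [ 0.6439 -0.0251  0.129 ]] [0.6623 0.0286 0.129 ]
[  94.8225    5.2193  -84.2658 -174.9268]
```

The tester is centred between the fingers to within 2 mm in the wrist view, centre (323,275), so I'll descend and grasp.

Request:
send_rows --deltas '[{"x": 14, "y": 0, "z": 0, "wx": 0, "wy": 0, "wz": 0, "grip": 85}, {"x": 14, "y": 1, "z": 0, "wx": 0, "wy": 0, "wz": 0, "grip": 85}, {"x": 14, "y": 0, "z": 0, "wx": 0, "wy": 0, "wz": 0, "grip": 85}, {"x": 0, "y": 0, "z": 0, "wx": 0, "wy": 0, "wz": 0, "grip": 85}, {"x": 0, "y": 0, "z": 0, "wx": 0, "wy": 0, "wz": 0, "grip": 40}, {"x": 0, "y": 0, "z": 0, "wx": 0, "wy": 0, "wz": 0, "grip": 40}, {"x": 0, "y": 0, "z": 0, "wx": 0, "wy": 0, "wz": 0, "grip": 40}]' --squeeze 35

```text
time_s: 4.05
tool_pos: [0.6618, 0.0316, 0.1099]
tool_rot: [[0.002, 0.996, 0.092], [0.001, 0.092, -0.996], [-1.0, 0.002, -0.001]]
contact_force: [-0.5, -0.4, -0.7]
width: 0.0469
```

Request:
send_rows --deltas '[{"x": 0, "y": 0, "z": 0, "wx": 0, "wy": 0, "wz": 0, "grip": 40}, {"x": 0, "y": 0, "z": 0, "wx": 0, "wy": 0, "wz": 0, "grip": 40}, {"x": 0, "y": 0, "z": 0, "wx": 0, "wy": 0, "wz": 0, "grip": 40}]'

```text
time_s: 4.35
tool_pos: [0.6619, 0.0316, 0.1098]
tool_rot: [[0.002, 0.996, 0.092], [0.001, 0.092, -0.996], [-1.0, 0.002, -0.001]]
contact_force: [-0.5, 0.0, 3.9]
width: 0.0472
```

Run:
```python
from h import *
a=plan((.661,.031,.20),down(.092),4,grip=40)
a=plan((.50,-.373,.12),down(.12),12,grip=40,start=a)
```

```text
[{"x": -23, "y": -0, "z": 0, "wx": 0, "wy": -0, "wz": -0, "grip": 40}, {"x": -22, "y": -0, "z": 0, "wx": 0, "wy": -0, "wz": -0.1, "grip": 40}, {"x": -23, "y": -1, "z": 0, "wx": 0, "wy": -0.1, "wz": -0, "grip": 40}, {"x": -22.2, "y": 0.2, "z": 0.4, "wx": 0, "wy": 0, "wz": -0, "grip": 40}]
end [0.661 0.031 0.2  ] 0.05180078422072535
[{"x": 7, "y": -16, "z": 32, "wx": -0.1, "wy": 0, "wz": -0, "grip": 40}, {"x": 6, "y": -17, "z": 33, "wx": -0.2, "wy": 0, "wz": -0, "grip": 40}, {"x": 7, "y": -17, "z": 32, "wx": -0.1, "wy": 0, "wz": -0, "grip": 40}, {"x": 7, "y": -16, "z": 32, "wx": -0.1, "wy": 0, "wz": -0, "grip": 40}, {"x": 6, "y": -17, "z": 32, "wx": -0.2, "wy": 0, "wz": -0, "grip": 40}, {"x": 7, "y": -17, "z": 32, "wx": -0.1, "wy": 0, "wz": -0, "grip": 40}, {"x": 7, "y": -17, "z": 32, "wx": -0.1, "wy": 0, "wz": -0, "grip": 40}, {"x": 6, "y": -17, "z": 32, "wx": -0.2, "wy": 0, "wz": -0, "grip": 40}]
[{"x": 7, "y": -17, "z": 32, "wx": -0.1, "wy": 0, "wz": -0, "grip": 40}, {"x": 7, "y": -17, "z": 32, "wx": -0.1, "wy": 0, "wz": -0, "grip": 40}, {"x": 6, "y": -17, "z": 32, "wx": -0.2, "wy": 0, "wz": -0, "grip": 40}, {"x": 7.1, "y": -17.4, "z": 31.9, "wx": -0.1, "wy": 0, "wz": -0, "grip": 40}]
end [ 0.5   -0.373  0.12 ] 0.05158403793611287
```

Request:
send_rows --deltas '[{"x": -10, "y": 0, "z": 0, "wx": 0, "wy": 0, "wz": 0, "grip": 40}, {"x": -20, "y": 0, "z": 0, "wx": 0, "wy": 0, "wz": 0, "grip": 40}, {"x": -25, "y": 0, "z": 0, "wx": 0, "wy": 0, "wz": 0, "grip": 40}, {"x": -25, "y": 0, "z": 0, "wx": 0, "wy": 0, "wz": 0, "grip": 40}, {"x": -10, "y": 0, "z": 0, "wx": 0, "wy": 0, "wz": 0, "grip": 40}, {"x": 0, "y": 0, "z": 0, "wx": 0, "wy": 0, "wz": 0, "grip": 40}]'

```text
time_s: 4.95
tool_pos: [0.6623, 0.0314, 0.2008]
tool_rot: [[0.004, 0.996, 0.092], [0.001, 0.092, -0.996], [-1.0, 0.004, -0.001]]
contact_force: [-0.4, 0.0, -2.6]
width: 0.0472
```

Request:
send_rows --deltas '[{"x": 3, "y": -8, "z": 16, "wx": -0.1, "wy": 0, "wz": 0, "grip": 40}, {"x": 6, "y": -17, "z": 33, "wx": -0.2, "wy": 0, "wz": 0, "grip": 40}, {"x": 7, "y": -17, "z": 32, "wx": -0.1, "wy": 0, "wz": 0, "grip": 40}, {"x": 7, "y": -16, "z": 32, "wx": -0.1, "wy": 0, "wz": 0, "grip": 40}, {"x": 6, "y": -17, "z": 32, "wx": -0.2, "wy": 0, "wz": 0, "grip": 40}, {"x": 7, "y": -17, "z": 32, "wx": -0.1, "wy": 0, "wz": 0, "grip": 40}, {"x": 7, "y": -17, "z": 32, "wx": -0.1, "wy": 0, "wz": 0, "grip": 40}, {"x": 6, "y": -17, "z": 32, "wx": -0.2, "wy": 0, "wz": 0, "grip": 40}]'

```text
time_s: 5.75
tool_pos: [0.5574, -0.2221, 0.1473]
tool_rot: [[-0.002, 0.994, 0.111], [0.003, 0.111, -0.994], [-1.0, -0.002, -0.003]]
contact_force: [0.1, 0.5, -2.6]
width: 0.0472
```

Request:
send_rows --deltas '[{"x": 7, "y": -17, "z": 32, "wx": -0.1, "wy": 0, "wz": 0, "grip": 40}, {"x": 7, "y": -17, "z": 32, "wx": -0.1, "wy": 0, "wz": 0, "grip": 40}, {"x": 6, "y": -17, "z": 32, "wx": -0.2, "wy": 0, "wz": 0, "grip": 40}, {"x": 7, "y": -17, "z": 32, "wx": -0.1, "wy": 0, "wz": 0, "grip": 40}, {"x": 4, "y": -8, "z": 16, "wx": 0, "wy": 0, "wz": 0, "grip": 40}, {"x": 0, "y": 0, "z": 0, "wx": 0, "wy": 0, "wz": 0, "grip": 40}, {"x": 0, "y": 0, "z": 0, "wx": 0, "wy": 0, "wz": 0, "grip": 40}]'

```text
time_s: 6.45
tool_pos: [0.5002, -0.3719, 0.1172]
tool_rot: [[-0.0, 0.993, 0.119], [0.004, 0.119, -0.993], [-1.0, -0.0, -0.004]]
contact_force: [0.2, 0.3, -2.3]
width: 0.0469
```

Run:
```python
from h import *
s=robot.sense();print(s['tool_pos'],s['tool_rot'],s['time_s'],s['contact_force'])
p,d=imaging.capture('wrist');cv2.imwrite('pics/w4.png',p[:,:,::-1])
p,d=imaging.capture('side');crop(p,240,60,440,210,'pics/s4.png',4)
```

```text
[ 0.5002 -0.3719  0.1172] [[-0.0005  0.993   0.1185]
 [ 0.0037  0.1185 -0.9929]
 [-1.     -0.     -0.0037]] 6.45 [ 0.2209  0.2547 -2.342 ]
```

View pics/w4.png

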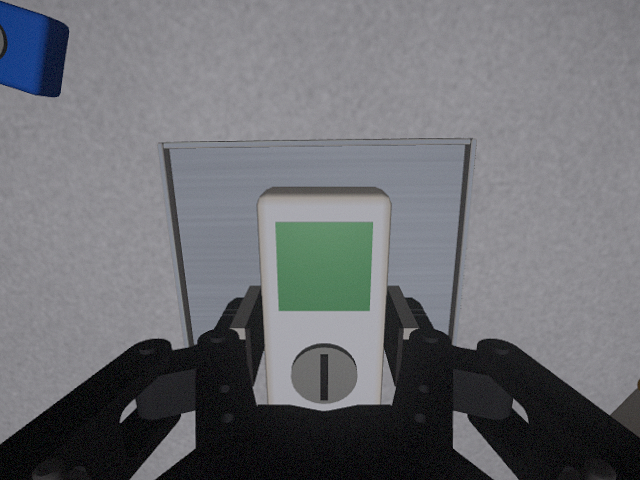

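View pics/s4.png

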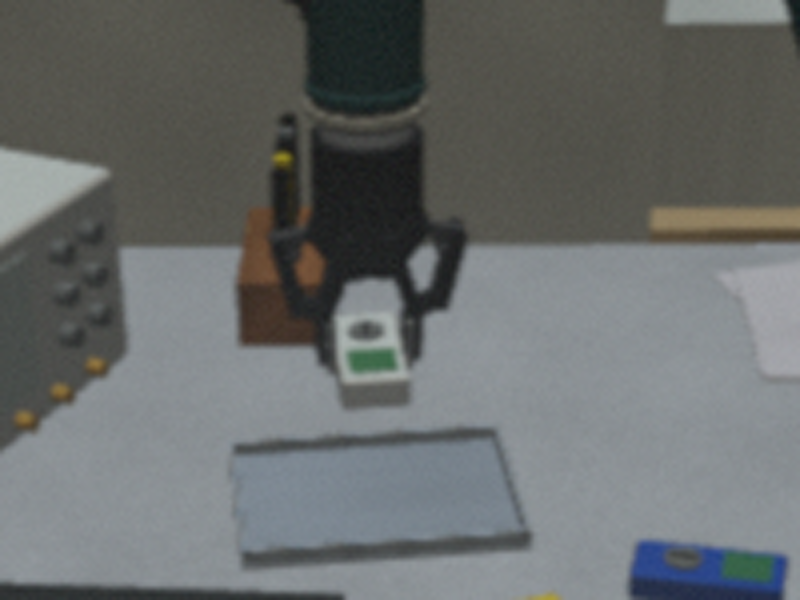

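The tester is held level and sits over the tray in both views, with the tray's front edges at (163,145) and (472,140) in the wrist view. I'll lower it.

Request:
send_rows --deltas '[{"x": 20, "y": 0, "z": 0, "wx": 0, "wy": 0, "wz": 0, "grip": 40}, {"x": 25, "y": 0, "z": 0, "wx": 0, "wy": 0, "wz": 0, "grip": 40}, {"x": 25, "y": 0, "z": 0, "wx": 0, "wy": 0, "wz": 0, "grip": 40}, {"x": 18, "y": 0, "z": 0, "wx": 0, "wy": 0, "wz": 0, "grip": 40}, {"x": 10, "y": 0, "z": 0, "wx": 0, "wy": 0, "wz": 0, "grip": 40}, {"x": 4, "y": 0, "z": 0, "wx": 0, "wy": 0, "wz": 0, "grip": 40}, {"x": 0, "y": 0, "z": 0, "wx": 0, "wy": 0, "wz": 0, "grip": 40}, {"x": 0, "y": 0, "z": 0, "wx": 0, "wy": 0, "wz": 0, "grip": 40}]'

```text
time_s: 7.35
tool_pos: [0.5021, -0.3728, 0.0173]
tool_rot: [[0.002, 0.993, 0.12], [0.0, 0.12, -0.993], [-1.0, 0.002, -0.0]]
contact_force: [-0.8, 0.2, -1.8]
width: 0.0473
```

Request:
send_rows --deltas '[{"x": 3, "y": 0, "z": 0, "wx": 0, "wy": 0, "wz": 0, "grip": 40}, {"x": 2, "y": 0, "z": 0, "wx": 0, "wy": 0, "wz": 0, "grip": 40}, {"x": 2, "y": 0, "z": 0, "wx": 0, "wy": 0, "wz": 0, "grip": 40}, {"x": 1, "y": 0, "z": 0, "wx": 0, "wy": 0, "wz": 0, "grip": 40}, {"x": 0, "y": 0, "z": 0, "wx": 0, "wy": 0, "wz": 0, "grip": 40}]'

```text
time_s: 7.85
tool_pos: [0.5014, -0.3726, 0.0088]
tool_rot: [[0.001, 0.993, 0.12], [0.001, 0.12, -0.993], [-1.0, 0.001, -0.001]]
contact_force: [-1.5, 0.3, 3.5]
width: 0.047
```

Touched the floor (the force turned upward). Release and lift.

Request:
send_rows --deltas '[{"x": 0, "y": 0, "z": 0, "wx": 0, "wy": 0, "wz": 0, "grip": 60}, {"x": 0, "y": 0, "z": 0, "wx": 0, "wy": 0, "wz": 0, "grip": 70}, {"x": 0, "y": 0, "z": 0, "wx": 0, "wy": 0, "wz": 0, "grip": 70}, {"x": -10, "y": 0, "z": 0, "wx": 0, "wy": 0, "wz": 0, "grip": 70}, {"x": -30, "y": 0, "z": 0, "wx": 0, "wy": 0, "wz": 0, "grip": 70}, {"x": -40, "y": 0, "z": 0, "wx": 0, "wy": 0, "wz": 0, "grip": 70}, {"x": -40, "y": 0, "z": 0, "wx": 0, "wy": 0, "wz": 0, "grip": 70}, {"x": -40, "y": 0, "z": 0, "wx": 0, "wy": 0, "wz": 0, "grip": 70}]'

```text
time_s: 8.65
tool_pos: [0.501, -0.3726, 0.1706]
tool_rot: [[0.001, 0.993, 0.12], [0.001, 0.12, -0.993], [-1.0, 0.001, -0.001]]
contact_force: [0.5, -0.1, 0.4]
width: 0.0702
```

Run:
```python
from h import *
s=robot.sense();print(s['tool_pos'],s['time_s'],s['qpos'])
c=imaging.get_calibration('wrist')
p,d=imaging.capture('wrist');cv2.imwrite('pics/w5.png',p[:,:,::-1])
print(bydepth('wrist',[(325,150),(325,300),(200,200)],d,c))
p,d=imaging.capture('side');cv2.imwrite('pics/s5.png',p[:,:,::-1])
```

```text
[ 0.501  -0.3726  0.1706] 8.65 [-0.751   0.4499  1.5246  0.002   1.1669 -0.8718]
[[ 0.4965 -0.3186  0.0037]
 [ 0.513  -0.4538  0.003 ]
 [ 0.3948 -0.3729  0.0035]]
```

View pics/w5.png

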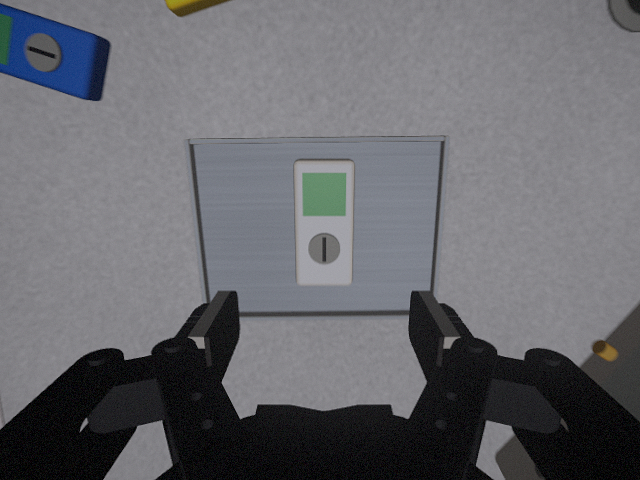

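The tester is flat in the tray, tester centre (324,222) and tray centre (320,226) in the wrist view. Next is the latch: I'll grip the roll's ends across its width and follow the lever's arc.

Run:
```python
from h import *
a=plan((.50,-.30,.24),down(.3),3,grip=60)
a=plan((.574,.040,.225),down(1.52),16,grip=60,start=a)
```

```text
[{"x": -22, "y": 2, "z": -25, "wx": -3.4, "wy": 0.2, "wz": -0.2, "grip": 60}, {"x": -21, "y": 3, "z": -25, "wx": -3.5, "wy": 0.1, "wz": -0.1, "grip": 60}, {"x": -21.8, "y": 4.5, "z": -24.8, "wx": -3.4, "wy": 0.2, "wz": -0.2, "grip": 60}]
end [ 0.5  -0.3   0.24] 0.023854443512201975
[{"x": 1, "y": 11, "z": -19, "wx": -4.4, "wy": -0, "wz": 0, "grip": 60}, {"x": 1, "y": 12, "z": -18, "wx": -4.3, "wy": -0, "wz": 0, "grip": 60}, {"x": 1, "y": 13, "z": -17, "wx": -4.4, "wy": -0, "wz": 0, "grip": 60}, {"x": 1, "y": 15, "z": -16, "wx": -4.4, "wy": -0, "wz": 0, "grip": 60}, {"x": 1, "y": 16, "z": -15, "wx": -4.3, "wy": -0, "wz": 0, "grip": 60}, {"x": 1, "y": 17, "z": -14, "wx": -4.4, "wy": -0, "wz": 0, "grip": 60}, {"x": 1, "y": 18, "z": -12, "wx": -4.4, "wy": -0, "wz": 0, "grip": 60}, {"x": 0, "y": 19, "z": -11, "wx": -4.4, "wy": -0, "wz": 0, "grip": 60}]
[{"x": 1, "y": 19, "z": -9, "wx": -4.3, "wy": -0, "wz": 0, "grip": 60}, {"x": 1, "y": 21, "z": -8, "wx": -4.4, "wy": -0, "wz": 0, "grip": 60}, {"x": 1, "y": 20, "z": -6, "wx": -4.4, "wy": -0, "wz": 0, "grip": 60}, {"x": 1, "y": 22, "z": -5, "wx": -4.3, "wy": -0, "wz": 0, "grip": 60}, {"x": 1, "y": 21, "z": -3, "wx": -4.4, "wy": -0, "wz": 0, "grip": 60}, {"x": 1, "y": 22, "z": -2, "wx": -4.4, "wy": -0, "wz": 0, "grip": 60}, {"x": 1, "y": 22, "z": 1, "wx": -4.3, "wy": -0, "wz": 0, "grip": 60}, {"x": 0.9, "y": 21.2, "z": 1.6, "wx": -4.4, "wy": -0, "wz": 0, "grip": 60}]
end [0.574 0.04  0.225] 0.024238045533638775
```

Request:
send_rows --deltas '[{"x": -22, "y": 2, "z": -25, "wx": -3.4, "wy": 0, "wz": 0, "grip": 60}, {"x": -21, "y": 3, "z": -25, "wx": -3.5, "wy": 0, "wz": 0, "grip": 60}, {"x": -22, "y": 4, "z": -25, "wx": -3.4, "wy": 0, "wz": 0, "grip": 60}]'

```text
time_s: 9.05
tool_pos: [0.496, -0.2964, 0.234]
tool_rot: [[0.001, 0.955, 0.297], [0.002, 0.297, -0.955], [-1.0, 0.001, -0.002]]
contact_force: [1.0, -0.0, 0.6]
width: 0.0604
```

Request:
send_rows --deltas '[{"x": 1, "y": 11, "z": -19, "wx": -4.4, "wy": 0, "wz": 0, "grip": 60}, {"x": 1, "y": 12, "z": -18, "wx": -4.3, "wy": 0, "wz": 0, "grip": 60}, {"x": 1, "y": 13, "z": -17, "wx": -4.4, "wy": 0, "wz": 0, "grip": 60}, {"x": 1, "y": 15, "z": -16, "wx": -4.4, "wy": 0, "wz": 0, "grip": 60}, {"x": 1, "y": 16, "z": -15, "wx": -4.3, "wy": 0, "wz": 0, "grip": 60}, {"x": 1, "y": 17, "z": -14, "wx": -4.4, "wy": 0, "wz": 0, "grip": 60}, {"x": 1, "y": 18, "z": -12, "wx": -4.4, "wy": 0, "wz": 0, "grip": 60}, {"x": 0, "y": 19, "z": -11, "wx": -4.4, "wy": 0, "wz": 0, "grip": 60}]'

```text
time_s: 9.85
tool_pos: [0.5334, -0.1259, 0.2266]
tool_rot: [[0.001, 0.611, 0.792], [0.002, 0.792, -0.611], [-1.0, 0.002, -0.0]]
contact_force: [-0.4, 0.7, 0.5]
width: 0.0598
```

Request:
send_rows --deltas '[{"x": 1, "y": 19, "z": -9, "wx": -4.3, "wy": 0, "wz": 0, "grip": 60}, {"x": 1, "y": 21, "z": -8, "wx": -4.4, "wy": 0, "wz": 0, "grip": 60}, {"x": 1, "y": 20, "z": -6, "wx": -4.4, "wy": 0, "wz": 0, "grip": 60}, {"x": 1, "y": 22, "z": -5, "wx": -4.3, "wy": 0, "wz": 0, "grip": 60}, {"x": 1, "y": 21, "z": -3, "wx": -4.4, "wy": 0, "wz": 0, "grip": 60}, {"x": 1, "y": 22, "z": -2, "wx": -4.4, "wy": 0, "wz": 0, "grip": 60}, {"x": 1, "y": 22, "z": 1, "wx": -4.3, "wy": 0, "wz": 0, "grip": 60}, {"x": 1, "y": 21, "z": 1.5, "wx": -4.4, "wy": 0, "wz": 0, "grip": 60}]'

```text
time_s: 10.65
tool_pos: [0.5704, 0.0434, 0.219]
tool_rot: [[0.001, 0.048, 0.999], [0.001, 0.999, -0.048], [-1.0, 0.001, 0.001]]
contact_force: [0.5, -0.2, 0.7]
width: 0.0601
```

Request:
send_rows --deltas '[{"x": 0, "y": 0, "z": 0, "wx": 0, "wy": 0, "wz": 0, "grip": 60}, {"x": 0, "y": 0, "z": 0, "wx": 0, "wy": 0, "wz": 0, "grip": 60}]'

```text
time_s: 10.85
tool_pos: [0.5702, 0.0425, 0.2189]
tool_rot: [[0.001, 0.051, 0.999], [0.001, 0.999, -0.051], [-1.0, 0.001, 0.001]]
contact_force: [-0.6, 0.2, 0.3]
width: 0.0595
```

Run:
```python
from h import *
import pickle
s=robot.sense();t=s['tool_pos'];print(t,s['time_s'],s['qpos'])
c=imaging.get_calibration('wrist')
p,d=imaging.capture('wrist');cv2.imwrite('pics/w6.png',p[:,:,::-1]);pickle.dump((c,d),open('pics/w6.pkl','wb'))
print(proj('wrist',[t,[.574,.04,.145]],c))
p,d=imaging.capture('side');crop(p,190,120,390,270,'pics/s6.png',4)
```

```text
[0.5702 0.0425 0.2189] 10.85 [-0.047   0.3296  1.5885  0.0011  1.2229 -1.567 ]
[[327.7343 301.285 ]
 [322.7647 253.936 ]]
```

View pics/w6.png

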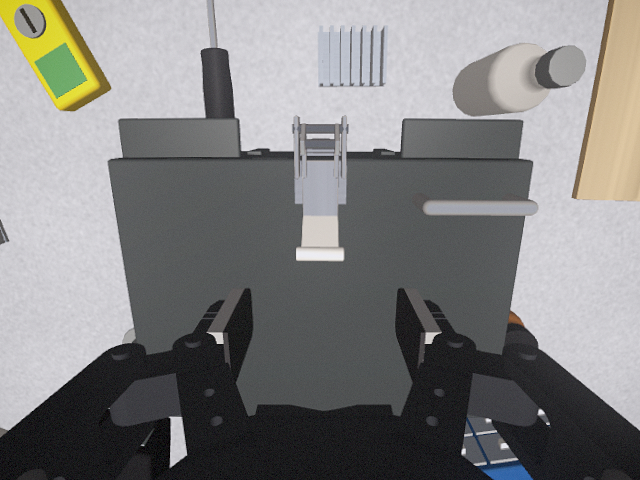

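View pics/s6.png

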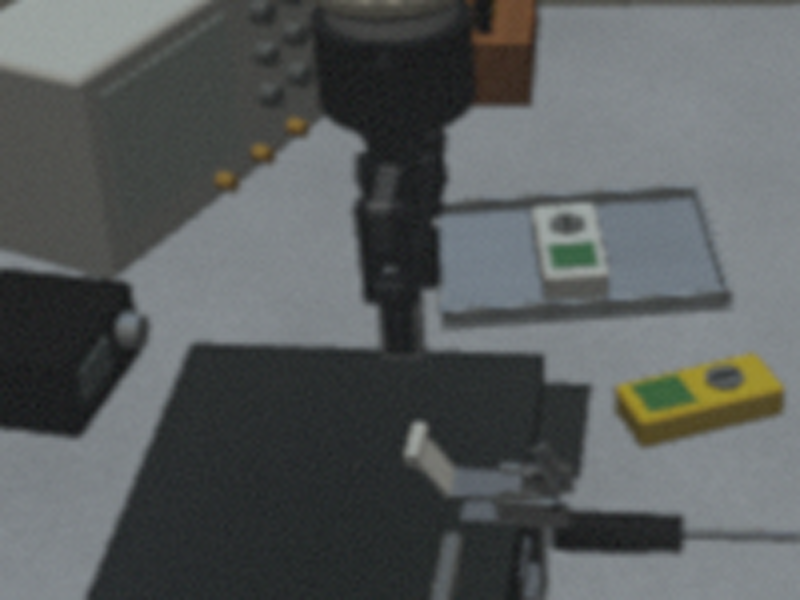

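The roll is at (320,254), within about 1 mm of the prediction and centred between the pads. The yaw agrees at -0.05, so I'll descend onto the roll.

Request:
send_rows --deltas '[{"x": 20, "y": -2, "z": 2, "wx": 0, "wy": 0, "wz": 0, "grip": 50}, {"x": 25, "y": -1.5, "z": 2, "wx": 0, "wy": 0, "wz": 0, "grip": 50}, {"x": 20, "y": 0, "z": 0, "wx": 0, "wy": 0, "wz": 0, "grip": 50}, {"x": 15, "y": 0, "z": 0, "wx": 0, "wy": 0, "wz": 0, "grip": 50}, {"x": 15, "y": 0, "z": 0, "wx": 0, "wy": 0, "wz": 0, "grip": 50}, {"x": 0, "y": 0, "z": 0, "wx": 0, "wy": 0, "wz": 0, "grip": 50}, {"x": 0, "y": 0, "z": 0, "wx": 0, "wy": 0, "wz": 0, "grip": 50}]'

```text
time_s: 11.65
tool_pos: [0.5743, 0.0381, 0.1242]
tool_rot: [[0.001, 0.052, 0.999], [0.001, 0.999, -0.052], [-1.0, 0.001, 0.001]]
contact_force: [0.3, -0.6, 0.0]
width: 0.0503
```

Run:
```python
from h import *
s=robot.sense();t=s['tool_pos'];print(t,s['time_s'],s['qpos'],s['contact_force'])
p,d=imaging.capture('wrist');cv2.imwrite('pics/w7.png',p[:,:,::-1])
p,d=imaging.capture('side');crop(p,240,160,340,235,'pics/s7.png',8)
```

```text
[0.5743 0.0381 0.1242] 11.65 [-0.0545  0.4402  1.6813  0.0016  1.0196 -1.5737] [ 0.3145 -0.6282  0.0407]
```

View pics/w7.png

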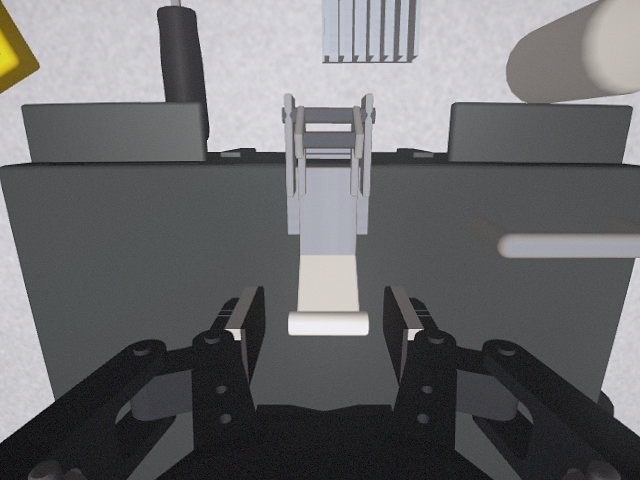

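View pics/s7.png

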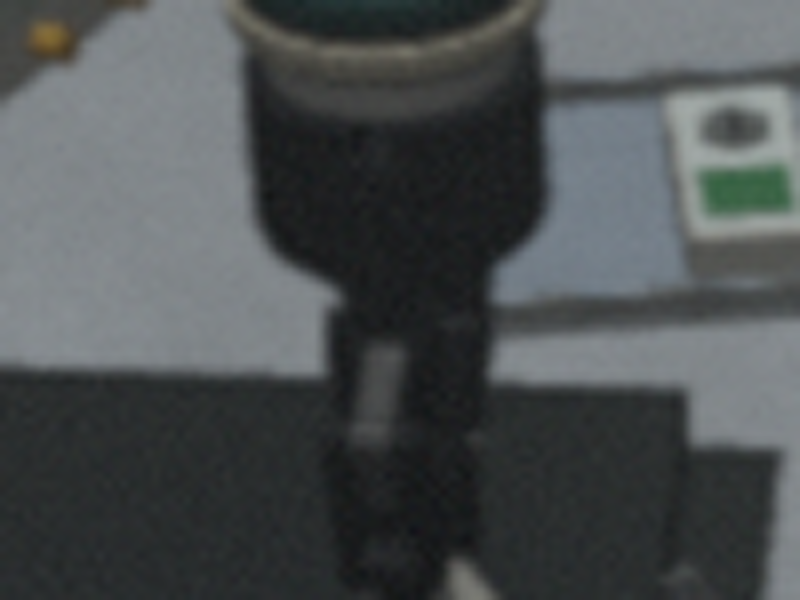

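Pads straddle the roll at (328,323). I'll grip it and start the arc.

Request:
send_rows --deltas '[{"x": 0, "y": 0, "z": 0, "wx": 0, "wy": 0, "wz": 0, "grip": 20}, {"x": 0, "y": 0, "z": 0, "wx": 0, "wy": 0, "wz": 0, "grip": 20}, {"x": 0, "y": 0, "z": 0, "wx": 0, "wy": 0, "wz": 0, "grip": 20}, {"x": 0, "y": 0, "z": 0, "wx": 0, "wy": 0, "wz": 0, "grip": 20}]' --squeeze 40

```text
time_s: 12.15
tool_pos: [0.5753, 0.0395, 0.1251]
tool_rot: [[0.003, 0.051, 0.999], [0.002, 0.999, -0.051], [-1.0, 0.002, 0.003]]
contact_force: [0.3, 4.4, 7.3]
width: 0.0283
```

Request:
send_rows --deltas '[{"x": -6.5, "y": 0, "z": -2.7, "wx": 0, "wy": 0, "wz": 0, "grip": 20}, {"x": -6.5, "y": 0, "z": -3.3, "wx": 0, "wy": 0, "wz": 0, "grip": 20}, {"x": -6, "y": 0, "z": -3.8, "wx": 0, "wy": 0, "wz": 0, "grip": 20}, {"x": -5.7, "y": 0, "z": -4.4, "wx": 0, "wy": 0, "wz": 0, "grip": 20}]'

```text
time_s: 12.55
tool_pos: [0.5617, 0.0402, 0.1493]
tool_rot: [[0.004, 0.051, 0.999], [0.002, 0.999, -0.051], [-1.0, 0.003, 0.004]]
contact_force: [3.4, 3.5, -3.8]
width: 0.0281
```

Request:
send_rows --deltas '[{"x": -10, "y": 0, "z": -10, "wx": 0, "wy": 0, "wz": 0, "grip": 20}, {"x": -8.2, "y": 0, "z": -11.7, "wx": 0, "wy": 0, "wz": 0, "grip": 20}, {"x": -6, "y": 0, "z": -13, "wx": 0, "wy": 0, "wz": 0, "grip": 20}, {"x": -3.7, "y": 0, "z": -13.8, "wx": 0, "wy": 0, "wz": 0, "grip": 20}, {"x": -1.2, "y": 0, "z": -14.2, "wx": 0, "wy": 0, "wz": 0, "grip": 20}]'

```text
time_s: 13.05
tool_pos: [0.4999, 0.0436, 0.1796]
tool_rot: [[0.007, 0.051, 0.999], [0.003, 0.999, -0.051], [-1.0, 0.003, 0.007]]
contact_force: [2.7, 5.2, 3.2]
width: 0.0282
```

Request:
send_rows --deltas '[{"x": 1.2, "y": 0, "z": -14.2, "wx": 0, "wy": 0, "wz": 0, "grip": 20}, {"x": 3.7, "y": 0, "z": -13.8, "wx": 0, "wy": 0, "wz": 0, "grip": 20}, {"x": 6, "y": 0, "z": -13, "wx": 0, "wy": 0, "wz": 0, "grip": 20}, {"x": 8.2, "y": 0, "z": -11.7, "wx": 0, "wy": 0, "wz": 0, "grip": 20}, {"x": 5, "y": 0, "z": -5, "wx": 0, "wy": 0, "wz": 0, "grip": 20}, {"x": 0, "y": 0, "z": 0, "wx": 0, "wy": 0, "wz": 0, "grip": 20}, {"x": 0, "y": 0, "z": 0, "wx": 0, "wy": 0, "wz": 0, "grip": 20}]'

```text
time_s: 13.75
tool_pos: [0.4385, 0.0468, 0.1539]
tool_rot: [[-0.001, 0.051, 0.999], [0.003, 0.999, -0.051], [-1.0, 0.003, -0.001]]
contact_force: [-4.4, 6.5, 8.1]
width: 0.0285
```

Run:
```python
from h import *
s=robot.sense();t=s['tool_pos'];print(t,s['time_s'],s['width'],s['contact_force'])
p,d=imaging.capture('wrist');cv2.imwrite('pics/w8.png',p[:,:,::-1])
p,d=imaging.capture('side');crop(p,200,150,400,300,'pics/s8.png',4)
```

```text
[0.4385 0.0468 0.1539] 13.75 0.028506827150174937 [-4.4075  6.5021  8.1084]
```

View pics/w8.png

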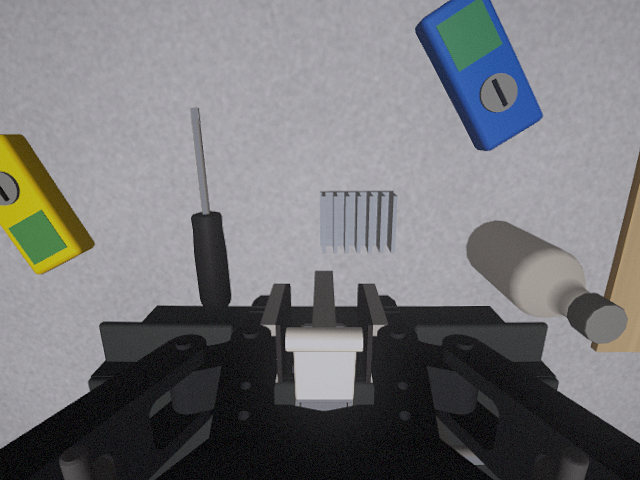

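View pics/s8.png

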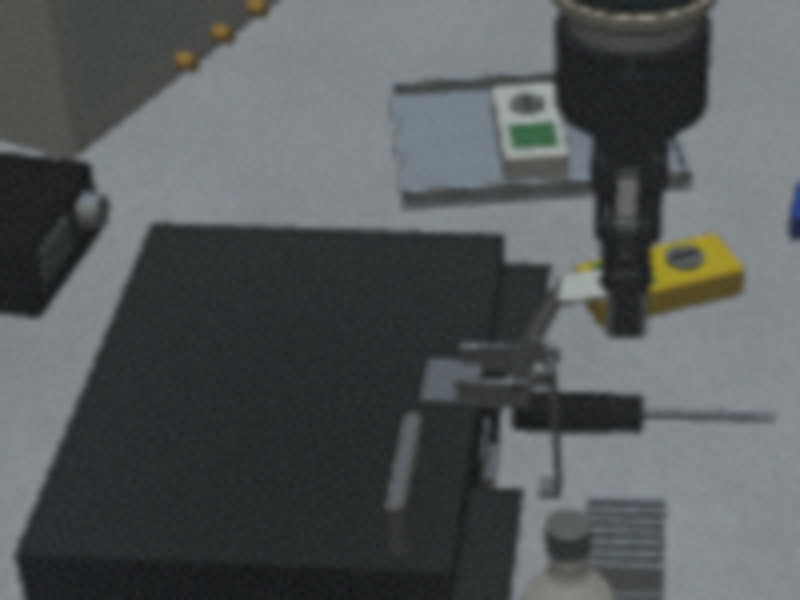

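The lever is over the front, and the hook hangs free at about (548,490) in the side crop, away from the catch. I'll release and move above the lid's bar handle.

Run:
```python
from h import *
s=robot.sense()
a=plan((.54,.135,.24),down(-.05),12,grip=50,start=(s['tool_pos']+[0,0,.09],s['tool_rot']))
```

```text
[{"x": 0, "y": 8, "z": 8, "wx": 7.5, "wy": -0, "wz": -0, "grip": 50}, {"x": 1, "y": 9, "z": 7, "wx": 7.5, "wy": -0, "wz": -0, "grip": 50}, {"x": 0, "y": 9, "z": 6, "wx": 7.5, "wy": -0, "wz": -0, "grip": 50}, {"x": 0, "y": 10, "z": 4, "wx": 7.5, "wy": -0.1, "wz": -0, "grip": 50}, {"x": 1, "y": 11, "z": 3, "wx": 7.5, "wy": 0, "wz": -0, "grip": 50}, {"x": 0, "y": 11, "z": 2, "wx": 7.5, "wy": -0, "wz": -0, "grip": 50}, {"x": 0, "y": 12, "z": 0, "wx": 7.5, "wy": -0, "wz": -0.1, "grip": 50}, {"x": 1, "y": 11, "z": -1, "wx": 7.5, "wy": -0, "wz": 0, "grip": 50}]
[{"x": 0, "y": 11, "z": -3, "wx": 7.4, "wy": -0, "wz": 0, "grip": 50}, {"x": 0, "y": 10, "z": -4, "wx": 7.5, "wy": -0.1, "wz": 0, "grip": 50}, {"x": 1, "y": 10, "z": -5, "wx": 7.5, "wy": 0, "wz": 0, "grip": 50}, {"x": 0.1, "y": 8.9, "z": -6.7, "wx": 7.5, "wy": 0, "wz": 0, "grip": 50}]
end [0.54  0.135 0.24 ] 0.031556351908121394
```

Request:
send_rows --deltas '[{"x": 0, "y": 0, "z": 0, "wx": 0, "wy": 0, "wz": 0, "grip": 50}, {"x": 0, "y": 0, "z": 0, "wx": 0, "wy": 0, "wz": 0, "grip": 50}, {"x": -10, "y": 0, "z": 0, "wx": 0, "wy": 0, "wz": 0, "grip": 50}, {"x": -30, "y": 0, "z": 0, "wx": 0, "wy": 0, "wz": 0, "grip": 50}, {"x": -30, "y": 0, "z": 0, "wx": 0, "wy": 0, "wz": 0, "grip": 50}, {"x": -20, "y": 0, "z": 0, "wx": 0, "wy": 0, "wz": 0, "grip": 50}]'

```text
time_s: 14.45
tool_pos: [0.4407, 0.0453, 0.2462]
tool_rot: [[0.004, 0.051, 0.999], [0.001, 0.999, -0.051], [-1.0, 0.001, 0.004]]
contact_force: [1.1, 0.2, -0.3]
width: 0.0502
```

Request:
send_rows --deltas '[{"x": 0, "y": 8, "z": 8, "wx": 7.5, "wy": 0, "wz": 0, "grip": 50}, {"x": 1, "y": 9, "z": 7, "wx": 7.5, "wy": 0, "wz": 0, "grip": 50}, {"x": 0, "y": 9, "z": 6, "wx": 7.5, "wy": 0, "wz": 0, "grip": 50}, {"x": 0, "y": 10, "z": 4, "wx": 7.5, "wy": 0, "wz": 0, "grip": 50}, {"x": 1, "y": 11, "z": 3, "wx": 7.5, "wy": 0, "wz": 0, "grip": 50}, {"x": 0, "y": 11, "z": 2, "wx": 7.5, "wy": 0, "wz": 0, "grip": 50}, {"x": 0, "y": 12, "z": 0, "wx": 7.5, "wy": 0, "wz": 0, "grip": 50}, {"x": 1, "y": 11, "z": -1, "wx": 7.5, "wy": 0, "wz": 0, "grip": 50}]'

```text
time_s: 15.25
tool_pos: [0.5084, 0.1046, 0.2415]
tool_rot: [[0.002, 0.893, 0.45], [0.001, 0.45, -0.893], [-1.0, 0.002, -0.0]]
contact_force: [0.4, -0.5, 0.4]
width: 0.05
```

Request:
send_rows --deltas '[{"x": 0, "y": 11, "z": -3, "wx": 7.4, "wy": 0, "wz": 0, "grip": 50}, {"x": 0, "y": 10, "z": -4, "wx": 7.5, "wy": 0, "wz": 0, "grip": 50}, {"x": 1, "y": 10, "z": -5, "wx": 7.5, "wy": 0, "wz": 0, "grip": 50}, {"x": 0, "y": 9, "z": -6.7, "wx": 7.5, "wy": 0, "wz": 0, "grip": 50}, {"x": 0, "y": 0, "z": 0, "wx": 0, "wy": 0, "wz": 0, "grip": 50}, {"x": 0, "y": 0, "z": 0, "wx": 0, "wy": 0, "wz": 0, "grip": 50}]'

```text
time_s: 15.85
tool_pos: [0.5412, 0.1335, 0.2401]
tool_rot: [[0.001, 0.999, -0.046], [0.001, -0.046, -0.999], [-1.0, 0.001, -0.001]]
contact_force: [-0.1, -0.0, 0.9]
width: 0.0501
```

Run:
```python
from h import *
s=robot.sense();t=s['tool_pos'];print(t,s['time_s'],s['width'],s['contact_force'],s['qpos'])
c=imaging.get_calibration('wrist')
p,d=imaging.capture('wrist');cv2.imwrite('pics/w9.png',p[:,:,::-1])
H=np.array([.551,.142,.133]);u=np.array([.05,.9988,0])
print(proj('wrist',[H,H+.0325*u,H-.0325*u],c))
p,d=imaging.capture('side');crop(p,200,170,400,320,'pics/s9.png',4)
```

```text
[0.5412 0.1335 0.2401] 15.85 0.050113334759451 [-0.0897 -0.0426  0.8706] [0.1174 0.2891 1.5925 0.0009 1.2589 0.1627]
[[335.6485 220.2797]
 [336.3009 173.6274]
 [335.0279 263.8015]]
```

View pics/w9.png

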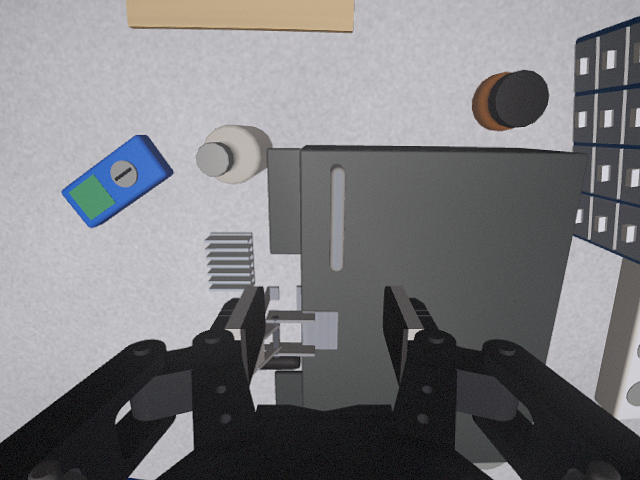

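View pics/s9.png

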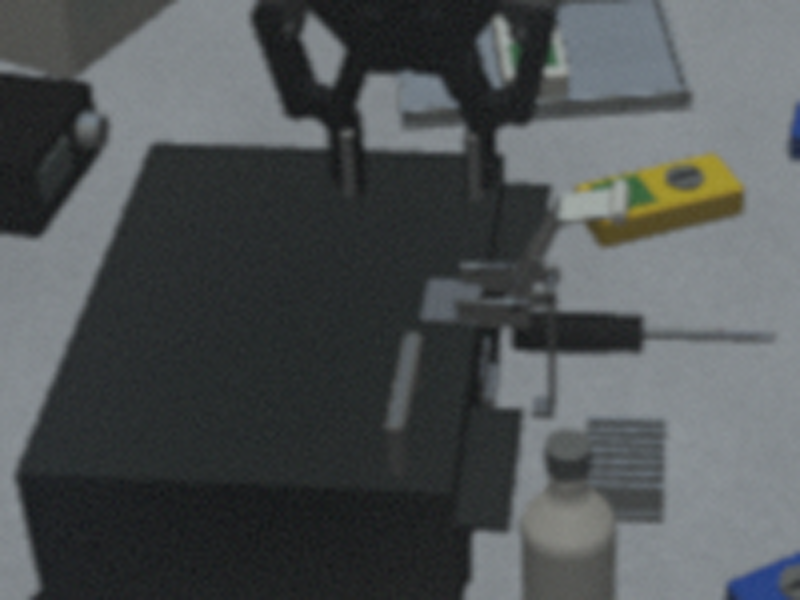

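The handle is at (337,218), about 1 mm from the prediction. Descending and gripping it.

Request:
send_rows --deltas '[{"x": 10, "y": 5, "z": -5, "wx": 0, "wy": 0, "wz": 0, "grip": 50}, {"x": 25, "y": 5, "z": -4.5, "wx": 0, "wy": 0, "wz": 0, "grip": 50}, {"x": 30, "y": 0, "z": 0, "wx": 0, "wy": 0, "wz": 0, "grip": 50}, {"x": 25, "y": 0, "z": 0, "wx": 0, "wy": 0, "wz": 0, "grip": 50}, {"x": 20, "y": 0, "z": 0, "wx": 0, "wy": 0, "wz": 0, "grip": 50}, {"x": 13, "y": 0, "z": 0, "wx": 0, "wy": 0, "wz": 0, "grip": 50}, {"x": 0, "y": 0, "z": 0, "wx": 0, "wy": 0, "wz": 0, "grip": 50}, {"x": 0, "y": 0, "z": 0, "wx": 0, "wy": 0, "wz": 0, "grip": 50}]'

```text
time_s: 16.75
tool_pos: [0.5523, 0.143, 0.117]
tool_rot: [[0.001, 0.999, -0.049], [0.001, -0.049, -0.999], [-1.0, 0.001, -0.001]]
contact_force: [0.0, 0.1, 1.9]
width: 0.0498
```

Request:
send_rows --deltas '[{"x": 0, "y": 0, "z": 0, "wx": 0, "wy": 0, "wz": 0, "grip": 2}, {"x": 0, "y": 0, "z": 0, "wx": 0, "wy": 0, "wz": 0, "grip": 2}, {"x": 0, "y": 0, "z": 0, "wx": 0, "wy": 0, "wz": 0, "grip": 2}, {"x": 0, "y": 0, "z": 0, "wx": 0, "wy": 0, "wz": 0, "grip": 2}, {"x": 0, "y": 0, "z": 0, "wx": 0, "wy": 0, "wz": 0, "grip": 2}]' --squeeze 50

```text
time_s: 17.25
tool_pos: [0.5511, 0.1431, 0.1178]
tool_rot: [[0.0, 0.999, -0.049], [0.002, -0.049, -0.999], [-1.0, 0.0, -0.002]]
contact_force: [-4.3, 0.6, 7.0]
width: 0.008
```

Run:
```python
from h import *
s=robot.sense();t=s['tool_pos'];print(t,s['time_s'],s['width'],s['contact_force'],s['qpos'])
p,d=imaging.capture('wrist');cv2.imwrite('pics/w10.png',p[:,:,::-1])
p,d=imaging.capture('side');crop(p,200,170,400,320,'pics/s10.png',4)
```

```text
[0.5511 0.1431 0.1178] 17.25 0.00804681519800976 [-4.317   0.5743  6.98  ] [0.1317 0.4408 1.7007 0.002  0.9998 0.18  ]
```

View pics/s10.png

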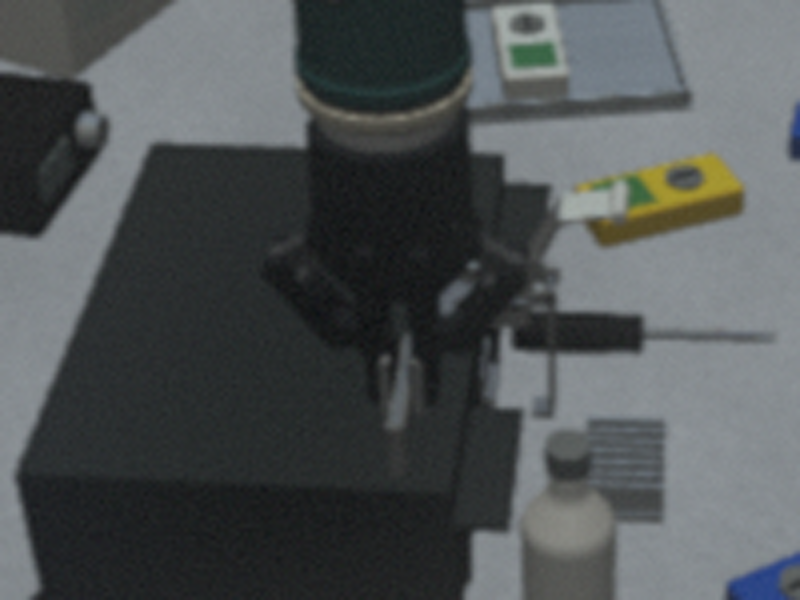

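View pics/w10.png

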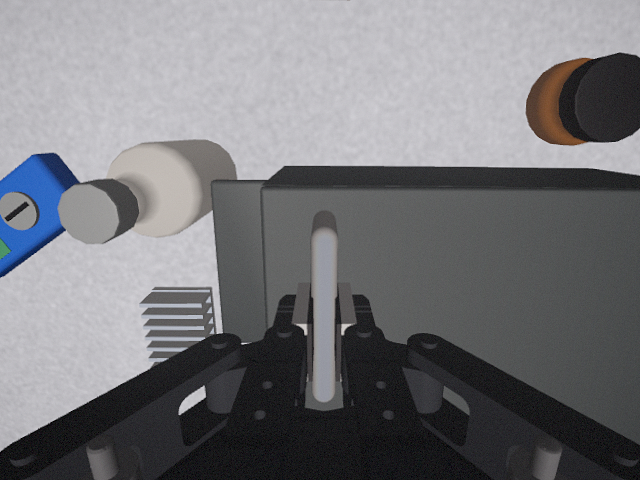

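The bar is gripped (opening 8 mm). I'll plan the lid arc, tilting the tool at half the lid angle.

```bash
cat > arc.py <<'E'
from h import *
import json,sys
def arc(P0,R0,th0,ths,ratio=.5,off=.0155,grip=2,yaw=-.05,r=(-.192,.058)):
    """P0,R0 commanded pose at lid th0; rows to angles ths (deg)"""
    y=np.array([-np.sin(yaw),np.cos(yaw),0]);x=np.array([np.cos(yaw),np.sin(yaw),0]);z=np.array([0,0,1.])
    def bar(t): return Ro.from_rotvec(y*np.radians(t)).apply(r[0]*x+r[1]*z)
    G0=P0-R0[:,0]*off; H=G0-bar(th0); P,Q=P0.copy(),R0.copy();out=[]
    for t in ths:
        Rt=Ro.from_rotvec(y*np.radians((t-th0)*ratio)).as_matrix()@R0
        Pt=H+bar(t)+Rt[:,0]*off
        d=np.round(Q.T@(Pt-P)*1000,1);w=np.round(np.degrees(Ro.from_matrix(Q.T@Rt).as_rotvec()),1)
        P=P+Q@d/1000;Q=Q@Ro.from_rotvec(np.radians(w)).as_matrix()
        out.append({**{k:float(v) for k,v in zip(('x','y','z','wx','wy','wz'),[*d,*w])},'grip':grip})
    for i in range(0,len(out),8): print(json.dumps(out[i:i+8]).replace('.0,',',').replace('-0,','0,'))
    print('end',P,Q[:,0])
E
python3 - <<'E'
from arc import *
s=robot.sense()
arc(s['tool_pos'],down(-.05),0,[1,3,6,10,14,18,22,26,30,34,38,42,46,50,54,58,62,66,70,74,78,82])
E
```

```text
[{"x": -3.3, "y": 0.9, "z": 0, "wx": 0, "wy": 0, "wz": -0.5, "grip": 2}, {"x": -6.7, "y": 1.9, "z": 0, "wx": 0, "wy": 0, "wz": -1, "grip": 2}, {"x": -9.9, "y": 3.2, "z": 0, "wx": 0, "wy": 0, "wz": -1.5, "grip": 2}, {"x": -13, "y": 4.6, "z": 0, "wx": 0, "wy": 0, "wz": -2, "grip": 2}, {"x": -12.8, "y": 5.2, "z": 0, "wx": 0, "wy": 0, "wz": -2, "grip": 2}, {"x": -12.6, "y": 5.5, "z": 0, "wx": 0, "wy": 0, "wz": -2, "grip": 2}, {"x": -12.4, "y": 6, "z": 0, "wx": 0, "wy": 0, "wz": -2, "grip": 2}, {"x": -12.2, "y": 6.4, "z": 0, "wx": 0, "wy": 0, "wz": -2, "grip": 2}]
[{"x": -11.9, "y": 6.9, "z": 0, "wx": 0, "wy": 0, "wz": -2, "grip": 2}, {"x": -11.6, "y": 7.2, "z": 0, "wx": 0, "wy": 0, "wz": -2, "grip": 2}, {"x": -11.4, "y": 7.7, "z": 0, "wx": 0, "wy": 0, "wz": -2, "grip": 2}, {"x": -11, "y": 8, "z": 0, "wx": 0, "wy": 0, "wz": -2, "grip": 2}, {"x": -10.8, "y": 8.4, "z": 0, "wx": 0, "wy": 0, "wz": -2, "grip": 2}, {"x": -10.5, "y": 8.8, "z": 0, "wx": 0, "wy": 0, "wz": -2, "grip": 2}, {"x": -10.1, "y": 9.2, "z": 0, "wx": 0, "wy": 0, "wz": -2, "grip": 2}, {"x": -9.7, "y": 9.5, "z": 0, "wx": 0, "wy": 0, "wz": -2, "grip": 2}]
[{"x": -9.4, "y": 9.8, "z": 0, "wx": 0, "wy": 0, "wz": -2, "grip": 2}, {"x": -9.1, "y": 10.1, "z": 0, "wx": 0, "wy": 0, "wz": -2, "grip": 2}, {"x": -8.7, "y": 10.5, "z": 0, "wx": 0, "wy": 0, "wz": -2, "grip": 2}, {"x": -8.2, "y": 10.8, "z": 0, "wx": 0, "wy": 0, "wz": -2, "grip": 2}, {"x": -7.9, "y": 11, "z": 0, "wx": 0, "wy": 0, "wz": -2, "grip": 2}, {"x": -7.5, "y": 11.3, "z": 0, "wx": 0, "wy": 0, "wz": -2, "grip": 2}]
end [0.7634 0.1325 0.2619] [-0.6552  0.0328 -0.7547]
```

Request:
send_rows --deltas '[{"x": -3.3, "y": 1, "z": 0, "wx": 0, "wy": 0, "wz": -0.5, "grip": 2}, {"x": -6.7, "y": 1.9, "z": 0, "wx": 0, "wy": 0, "wz": -1, "grip": 2}, {"x": -10, "y": 3.2, "z": 0, "wx": 0, "wy": 0, "wz": -1.5, "grip": 2}, {"x": 0, "y": 0, "z": 0, "wx": 0, "wy": 0, "wz": 0, "grip": 2}]' --squeeze 80

```text
time_s: 17.75
tool_pos: [0.5569, 0.1428, 0.1368]
tool_rot: [[-0.056, 0.997, -0.05], [0.004, -0.05, -0.999], [-0.998, -0.056, -0.002]]
contact_force: [-4.6, 0.9, 1.0]
width: 0.007
```

Request:
send_rows --deltas '[{"x": -13, "y": 4.6, "z": 0, "wx": 0, "wy": 0, "wz": -2, "grip": 2}, {"x": -12.8, "y": 5.2, "z": 0, "wx": 0, "wy": 0, "wz": -2, "grip": 2}, {"x": -12.6, "y": 5.5, "z": 0, "wx": 0, "wy": 0, "wz": -2, "grip": 2}, {"x": -12.4, "y": 6, "z": 0, "wx": 0, "wy": 0, "wz": -2, "grip": 2}, {"x": -12.2, "y": 6.4, "z": 0, "wx": 0, "wy": 0, "wz": -2, "grip": 2}]'

```text
time_s: 18.25
tool_pos: [0.5901, 0.141, 0.1949]
tool_rot: [[-0.232, 0.971, -0.049], [0.013, -0.047, -0.999], [-0.973, -0.233, -0.001]]
contact_force: [-5.2, 1.3, -8.3]
width: 0.0072
```

Run:
```python
from h import *
s=robot.sense();t=s['tool_pos'];print(t,s['time_s'],s['width'],s['contact_force'],s['qpos'])
p,d=imaging.capture('side');crop(p,180,120,420,300,'pics/s11.png')
```

```text
[0.5901 0.141  0.1949] 18.25 0.0072081365237782425 [-5.2321  1.2519 -8.3446] [0.0988 0.5265 1.3498 0.0355 1.4977 0.1409]
```

View pics/s11.png

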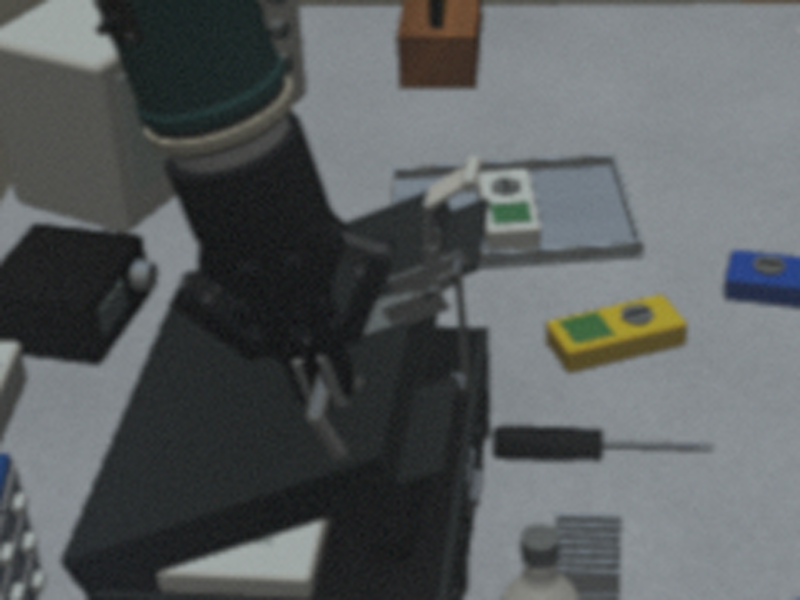

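The lid is rising cleanly with the handle held, so I'll continue.

Request:
send_rows --deltas '[{"x": -11.9, "y": 6.9, "z": 0, "wx": 0, "wy": 0, "wz": -2, "grip": 2}, {"x": -11.6, "y": 7.2, "z": 0, "wx": 0, "wy": 0, "wz": -2, "grip": 2}, {"x": -11.4, "y": 7.7, "z": 0, "wx": 0, "wy": 0, "wz": -2, "grip": 2}, {"x": -11, "y": 8, "z": 0, "wx": 0, "wy": 0, "wz": -2, "grip": 2}, {"x": -10.8, "y": 8.4, "z": 0, "wx": 0, "wy": 0, "wz": -2, "grip": 2}, {"x": -10.5, "y": 8.8, "z": 0, "wx": 0, "wy": 0, "wz": -2, "grip": 2}]'

```text
time_s: 18.9
tool_pos: [0.6551, 0.1375, 0.246]
tool_rot: [[-0.43, 0.901, -0.049], [0.022, -0.044, -0.999], [-0.903, -0.431, -0.001]]
contact_force: [-9.9, 0.0, 1.1]
width: 0.0071
```

Request:
send_rows --deltas '[{"x": -10.1, "y": 9.2, "z": 0, "wx": 0, "wy": 0, "wz": -2, "grip": 2}, {"x": -9.7, "y": 9.5, "z": 0, "wx": 0, "wy": 0, "wz": -2, "grip": 2}, {"x": 0, "y": 0, "z": 0, "wx": 0, "wy": 0, "wz": 0, "grip": 2}]'

```text
time_s: 19.2
tool_pos: [0.6822, 0.136, 0.2569]
tool_rot: [[-0.49, 0.87, -0.049], [0.025, -0.042, -0.999], [-0.871, -0.49, -0.001]]
contact_force: [-9.6, 0.1, 11.2]
width: 0.0069
```

Run:
```python
from h import *
s=robot.sense();t=s['tool_pos'];print(t,s['time_s'],s['width'],s['contact_force'],s['qpos'])
p,d=imaging.capture('side');crop(p,160,90,400,270,'pics/s12.png')
```

```text
[0.6822 0.136  0.2569] 19.2 0.006883057285467496 [-9.6203  0.0899 11.2345] [0.0665 0.7979 0.7711 0.0661 2.0813 0.1324]
```

View pics/s12.png

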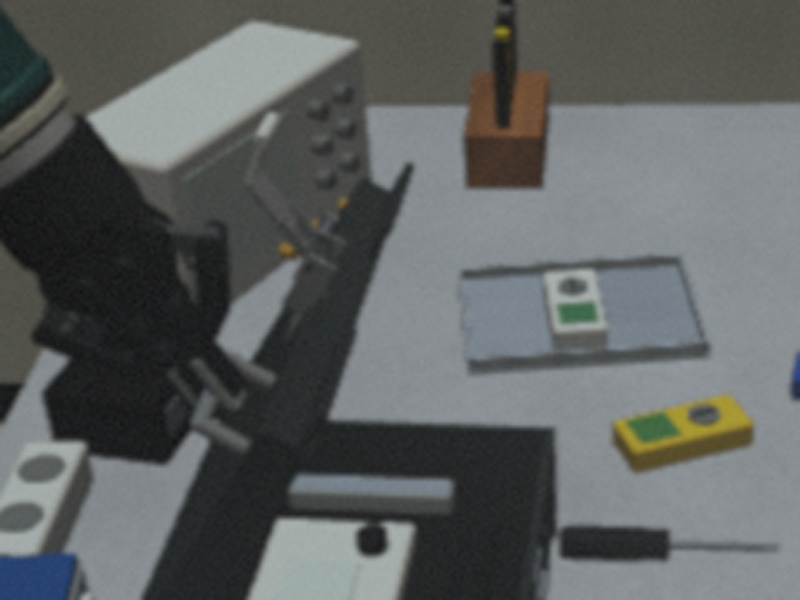

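Run:
```python
from arc import *
s=robot.sense()
arc(s['tool_pos'],s['tool_rot'],58,[61,64,67,70,73,76,79,81],ratio=.25)
```

```text
[{"x": -7.2, "y": 7.5, "z": 0, "wx": 0, "wy": 0, "wz": -0.7, "grip": 2}, {"x": -6.8, "y": 7.7, "z": 0, "wx": 0, "wy": 0, "wz": -0.8, "grip": 2}, {"x": -6.5, "y": 8.1, "z": 0, "wx": 0, "wy": 0, "wz": -0.7, "grip": 2}, {"x": -6.2, "y": 8.2, "z": 0, "wx": 0, "wy": 0, "wz": -0.8, "grip": 2}, {"x": -5.9, "y": 8.6, "z": 0, "wx": 0, "wy": 0, "wz": -0.7, "grip": 2}, {"x": -5.5, "y": 8.7, "z": 0.1, "wx": 0, "wy": 0, "wz": -0.8, "grip": 2}, {"x": -5.2, "y": 8.9, "z": 0, "wx": 0, "wy": 0, "wz": -0.7, "grip": 2}, {"x": -3.2, "y": 6.1, "z": 0, "wx": 0, "wy": 0, "wz": -0.5, "grip": 2}]
end [0.7606 0.1321 0.2629] [-0.5722  0.0289 -0.8196]
```

Request:
send_rows --deltas '[{"x": -7.4, "y": 7.5, "z": 0, "wx": 0, "wy": 0, "wz": -0.7, "grip": 2}, {"x": -7, "y": 7.7, "z": 0, "wx": 0, "wy": 0, "wz": -0.8, "grip": 2}, {"x": -6.7, "y": 8.1, "z": 0, "wx": 0, "wy": 0, "wz": -0.7, "grip": 2}, {"x": -6.4, "y": 8.2, "z": 0, "wx": 0, "wy": 0, "wz": -0.8, "grip": 2}]'

```text
time_s: 19.65
tool_pos: [0.7225, 0.1338, 0.2646]
tool_rot: [[-0.534, 0.844, -0.049], [0.026, -0.041, -0.999], [-0.845, -0.535, -0.0]]
contact_force: [-8.8, -0.7, 3.7]
width: 0.0068
```

Request:
send_rows --deltas '[{"x": -5.9, "y": 8.6, "z": 0, "wx": 0, "wy": 0, "wz": -0.7, "grip": 2}, {"x": -5.5, "y": 8.7, "z": 0, "wx": 0, "wy": 0, "wz": -0.8, "grip": 2}, {"x": -5.2, "y": 8.9, "z": 0, "wx": 0, "wy": 0, "wz": -0.7, "grip": 2}, {"x": -3.2, "y": 6.1, "z": 0, "wx": 0, "wy": 0, "wz": -0.5, "grip": 2}, {"x": 0, "y": 0, "z": 0, "wx": 0, "wy": 0, "wz": 0, "grip": 2}]'

```text
time_s: 20.15
tool_pos: [0.7616, 0.1317, 0.2643]
tool_rot: [[-0.57, 0.82, -0.049], [0.029, -0.04, -0.999], [-0.821, -0.571, -0.001]]
contact_force: [-3.3, -2.0, 9.5]
width: 0.0064
```

Run:
```python
from h import *
s=robot.sense();t=s['tool_pos'];print(t,s['time_s'],s['width'],s['contact_force'],s['qpos'])
p,d=imaging.capture('side');crop(p,160,90,400,270,'pics/s13.png')
p,d=imaging.capture('scene');cv2.imwrite('pics/c13.png',p[:,:,::-1])
```

```text
[0.7616 0.1317 0.2643] 20.15 0.006360693652941705 [-3.3383 -1.9733  9.4559] [0.0533 1.0541 0.2592 0.091  2.4314 0.1527]
```

View pics/s13.png

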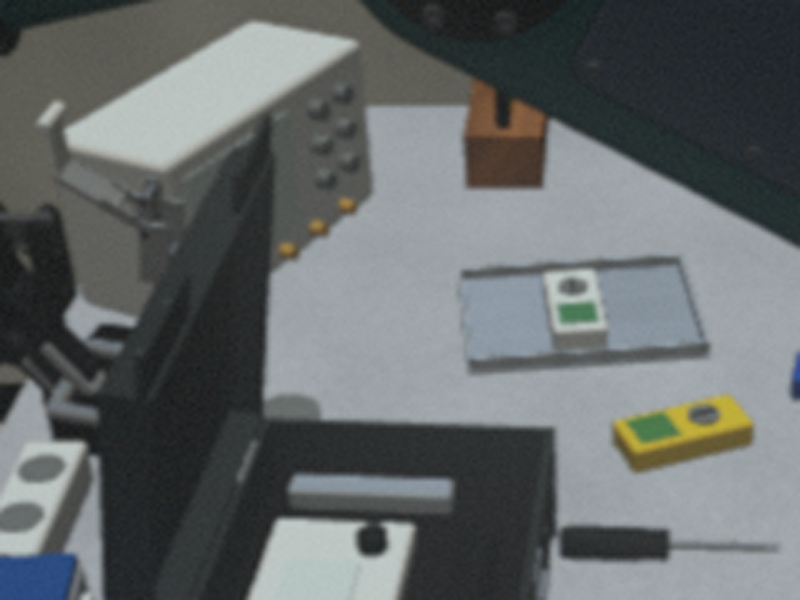

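View pics/c13.png

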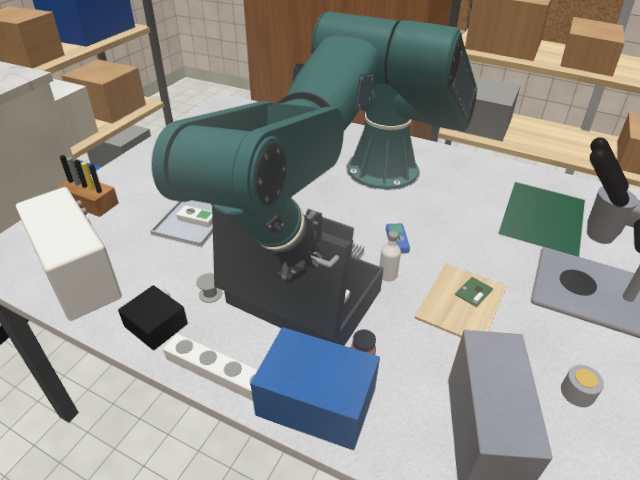

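The lid stands at roughly 80-85°, but joint 3 is at 0.26 with its limit at 0.21. I'll work out a safe retreat from a quick kinematic fit to the recorded poses.

```bash
cat > kin.py <<'E'
from h import *
from scipy.optimize import fsolve
D=[((-1.4,.3594,1.5113,1.2725),(.169,-.5751,.2305)),((-.0426,.3788,1.3036,1.4565),(.6478,.0426,.3018)),((-.751,.4499,1.5246,1.1669),(.501,-.3726,.1706)),
((-.047,.3296,1.5885,1.2229),(.5702,.0425,.2189)),((-.0545,.4402,1.6813,1.0196),(.5743,.0381,.1242)),((.1174,.2891,1.5925,1.2589),(.5412,.1335,.2401)),
((.1317,.4408,1.7007,.9998),(.5511,.1431,.1178)),((.0988,.5265,1.3498,1.4977),(.5901,.141,.1949)),((.0665,.7979,.7711,2.0813),(.6822,.136,.2569)),((.0533,1.0541,.2592,2.4314),(.7616,.1317,.2643))]
A=[];b=[]
for (j1,j2,j3,j5),p in D:
    r=p[0]*np.cos(j1)+p[1]*np.sin(j1);q=j2+j3;t=q+j5
    A+=[[1,np.sin(j2),np.sin(q),np.cos(q),np.sin(t),0],[0,np.cos(j2),np.cos(q),-np.sin(q),np.cos(t),1]];b+=[r,p[2]]
S=np.linalg.lstsq(np.array(A),np.array(b),rcond=None)[0];print(S,'res mm',np.abs(np.array(A)@S-b).max()*1e3)
def fk(j2,j3,t):
    q=j2+j3
    return np.array([S[0]+S[1]*np.sin(j2)+S[2]*np.sin(q)+S[3]*np.cos(q)+S[4]*np.sin(t),S[1]*np.cos(j2)+S[2]*np.cos(q)-S[3]*np.sin(q)+S[4]*np.cos(t)+S[5]])
def ik(r,z,tilt,g=(1.05,.3)):  # tilt rad, tool leaning back
    t=np.pi+tilt
    s=fsolve(lambda v:fk(v[0],v[1],t)-[r,z],g,full_output=1);return s[0],t-s[0].sum(),s[2]
E
python3 - <<'E'
from kin import *
s=robot.sense();p=s['tool_pos'];R=s['tool_rot'];tl=np.arctan2(-R[0,0],-R[2,0]);print('tilt',np.degrees(tl),s['qpos'])
r=p[0]*np.cos(.0533)+p[1]*np.sin(.0533)
print(ik(r,p[2],tl))
for k in(.01,.02,.03,.04,.05): print(k,ik(r+k*np.sin(tl),p[2]+k*np.cos(tl),tl))
E
```

```text
[0.0002 0.6092 0.4341 0.1119 0.3713 0.2668] res mm 0.20451540936061718
tilt 34.70900368021821 [0.0533 1.0528 0.2615 0.0906 2.4291 0.1525]
(array([1.057, 0.254]), np.float64(2.436374498480272), 1)
0.01 (array([1.0784, 0.1888]), np.float64(2.4801602535751126), 1)
0.02 (array([1.1048, 0.1121]), np.float64(2.5305035792226303), 1)
0.03 (array([1.1405, 0.0138]), np.float64(2.5930761972352947), 1)
0.04 (array([ 1.2077, -0.1586]), np.float64(2.6982148433596476), 1)
0.05 (array([ 1.2418, -0.2522]), np.float64(2.7577947695678464), 4)
```

Straight retreat would overrun joint 3. The plan is to lower the lid to about 62° while reducing tool tilt, release there, and then push the lid upright from the inside with closed fingers. First I'll check that this is feasible.

Run:
```python
from kin import *
from arc import arc
s=robot.sense();p=s['tool_pos'];R=s['tool_rot'];print(p,s['width'])
# lid angle from bar pos
G=p-R[:,0]*.0155;H=np.array([.5511,.1431,.1333])-[-.192*np.cos(.05)+0,.192*np.sin(.05),.058]
v=G-H;print('bar polar',np.degrees(np.arctan2(v[2],-v[0]*np.cos(.05)))-16.8,np.linalg.norm(v))
arc(p,R,82,[80,77,74,71,68,65,62,60],ratio=.7)
for th in(62,60):
  tl=np.radians(34.7-.7*(82-th));a=np.radians(th)
  bx=-.192*np.cos(a)+.058*np.sin(a);bz=.192*np.sin(a)+.058*np.cos(a)
  for k in(0,.02,.04,.06):
    x=H[0]+bx+(k-.0155)*np.sin(tl);z=H[2]+bz+(k-.0155)*np.cos(tl);print(th,np.degrees(tl),k,x,z,ik(x+.007,z,tl,(.8,.7)))
for x in(.6,.66,.70,.72,.74): print('push',x,ik(x+.007,.27,0,(.5,1.2)))
```

```text
[0.0002 0.6092 0.4341 0.1119 0.3713 0.2668] res mm 0.20451540936061718
[0.7616 0.1317 0.2643] 0.006733541159489865
bar polar 80.97448770277519 0.2036344119120628
[{"x": 3.2, "y": -5.9, "z": 0, "wx": 0, "wy": 0, "wz": 1.4, "grip": 2}, {"x": 4.9, "y": -8.7, "z": 0, "wx": 0, "wy": 0, "wz": 2.1, "grip": 2}, {"x": 5.1, "y": -8.6, "z": 0, "wx": 0, "wy": 0, "wz": 2.1, "grip": 2}, {"x": 5.2, "y": -8.5, "z": 0, "wx": 0, "wy": 0, "wz": 2.1, "grip": 2}, {"x": 5.3, "y": -8.5, "z": 0, "wx": 0, "wy": 0, "wz": 2.1, "grip": 2}, {"x": 5.5, "y": -8.4, "z": 0, "wx": 0, "wy": 0, "wz": 2.1, "grip": 2}, {"x": 5.7, "y": -8.2, "z": 0, "wx": 0, "wy": 0, "wz": 2.1, "grip": 2}, {"x": 3.8, "y": -5.5, "z": 0, "wx": 0, "wy": 0, "wz": 1.4, "grip": 2}]
end [0.6889 0.1353 0.2595] [-0.3308  0.0172 -0.9436]
62 20.700000000000003 0 0.6984536102481818 0.2575559059926327 (array([0.7251, 0.8594]), np.float64(1.9183614937267388), 1)
62 20.700000000000003 0.02 0.7055231071237669 0.27626478660923004 (array([0.7295, 0.8079]), np.float64(1.9654547195747605), 1)
62 20.700000000000003 0.04 0.712592603999352 0.2949736672258274 (a
[... 333 characters left out ...]
2 0.6985768381825405 0.27482398180873674 (array([0.7008, 0.859 ]), np.float64(1.9185999998203942), 1)
60 19.300000000000004 0.04 0.7051871260368049 0.2937000008404013 (array([0.7053, 0.8075]), np.float64(1.9657004858408713), 1)
60 19.300000000000004 0.06 0.7117974138910693 0.3125760198720659 (array([0.7116, 0.7527]), np.float64(2.0141284407299676), 1)
push 0.6 (array([0.3435, 1.4352]), np.float64(1.362895597942101), 1)
push 0.66 (array([0.433, 1.295]), np.float64(1.4136287168563937), 1)
push 0.7 (array([0.4939, 1.194 ]), np.float64(1.4536312124429773), 1)
push 0.72 (array([0.525 , 1.1409]), np.float64(1.47564189182014), 1)
push 0.74 (array([0.5567, 1.0858]), np.float64(1.499105542246885), 1)
```

Feasible, with joint 3 staying above 0.69. Lowering to 62°.

Request:
send_rows --deltas '[{"x": 3.2, "y": -5.9, "z": 0, "wx": 0, "wy": 0, "wz": 1.4, "grip": 2}, {"x": 4.9, "y": -8.7, "z": 0, "wx": 0, "wy": 0, "wz": 2.1, "grip": 2}, {"x": 5.1, "y": -8.6, "z": 0, "wx": 0, "wy": 0, "wz": 2.1, "grip": 2}, {"x": 5.2, "y": -8.5, "z": 0, "wx": 0, "wy": 0, "wz": 2.1, "grip": 2}, {"x": 5.3, "y": -8.5, "z": 0, "wx": 0, "wy": 0, "wz": 2.1, "grip": 2}, {"x": 5.5, "y": -8.4, "z": 0, "wx": 0, "wy": 0, "wz": 2.1, "grip": 2}, {"x": 5.7, "y": -8.2, "z": 0, "wx": 0, "wy": 0, "wz": 2.1, "grip": 2}, {"x": 0, "y": 0, "z": 0, "wx": 0, "wy": 0, "wz": 0, "grip": 2}]'

```text
time_s: 21.05
tool_pos: [0.6964, 0.1353, 0.2597]
tool_rot: [[-0.348, 0.936, -0.049], [0.018, -0.046, -0.999], [-0.937, -0.348, -0.001]]
contact_force: [2.6, -1.0, 1.0]
width: 0.0065
```

Request:
send_rows --deltas '[{"x": 0, "y": 0, "z": 0, "wx": 0, "wy": 0, "wz": 0, "grip": 20}, {"x": 0, "y": 0, "z": 0, "wx": 0, "wy": 0, "wz": 0, "grip": 20}, {"x": 0, "y": 0, "z": 0, "wx": 0, "wy": 0, "wz": 0, "grip": 20}]'

```text
time_s: 21.35
tool_pos: [0.6966, 0.1357, 0.2577]
tool_rot: [[-0.353, 0.934, -0.049], [0.019, -0.046, -0.999], [-0.935, -0.354, -0.002]]
contact_force: [0.1, -0.1, -1.3]
width: 0.0199
```

Run:
```python
from h import *
s=robot.sense();t=s['tool_pos'];print(t,s['time_s'],s['width'],s['contact_force'],s['qpos'])
p,d=imaging.capture('side');crop(p,160,90,400,270,'pics/s14.png')
p,d=imaging.capture('wrist');cv2.imwrite('pics/w14.png',p[:,:,::-1])
```

```text
[0.6966 0.1357 0.2577] 21.35 0.019929964100408523 [ 0.1257 -0.1329 -1.2993] [0.0717 0.7215 0.8651 0.047  1.9138 0.1286]
```

View pics/s14.png

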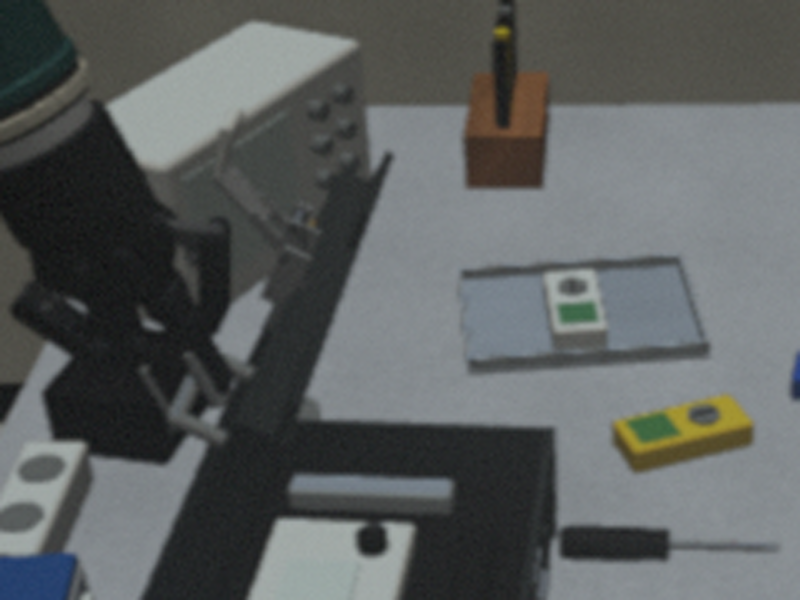

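View pics/w14.png

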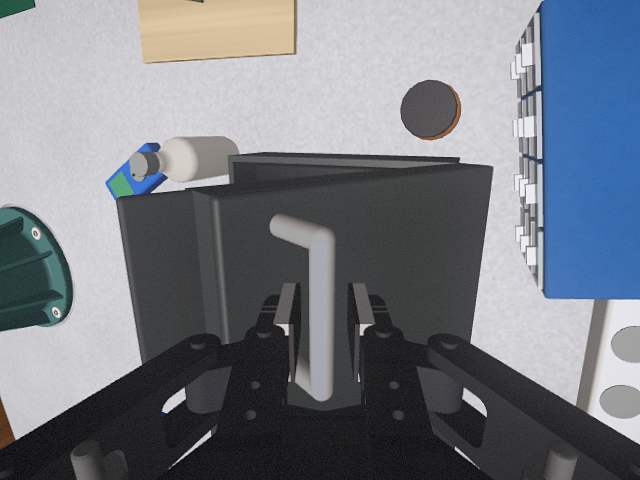

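The fingers are clear of the bar. I'll retreat, get upright above, and move in front of the lid.

Request:
send_rows --deltas '[{"x": -10, "y": 0, "z": 0, "wx": 0, "wy": 0, "wz": 0, "grip": 20}, {"x": -20, "y": 0, "z": 0, "wx": 0, "wy": 0, "wz": 0, "grip": 20}, {"x": -20, "y": 0, "z": 0, "wx": 0, "wy": 0, "wz": 0, "grip": 20}, {"x": -10, "y": 0, "z": 0, "wx": 0, "wy": 0, "wz": 0, "grip": 20}, {"x": 0, "y": 0, "z": 0, "wx": 0, "wy": 0, "wz": 0, "grip": 20}]'

```text
time_s: 21.95
tool_pos: [0.7186, 0.1345, 0.3162]
tool_rot: [[-0.349, 0.936, -0.049], [0.019, -0.046, -0.999], [-0.937, -0.349, -0.002]]
contact_force: [-0.2, 0.6, -0.2]
width: 0.02
```

Run:
```python
from kin import *
s=robot.sense();print(s['tool_pos'],s['tool_rot'],s['qpos'],s['contact_force'])
a=plan((.70,.135,.37),down(-.05),6,grip=10)
a=plan((.53,.135,.38),down(-.05),5,grip=0,start=a)
a=plan((.52,.135,.38),down(1.52),14,grip=0,start=a)
print(ik(.71,.37,0,(.6,.9)))
```

```text
[0.0002 0.6092 0.4341 0.1119 0.3713 0.2668] res mm 0.20451540936061718
[0.7186 0.1345 0.3162] [[-0.3486  0.936  -0.0494]
 [ 0.0191 -0.0456 -0.9988]
 [-0.9371 -0.3492 -0.0019]] [0.0686 0.7369 0.7008 0.0486 2.0577 0.1328] [-0.1548  0.5727 -0.1924]
[{"x": -7, "y": -6, "z": 0, "wx": 0, "wy": -0, "wz": 3.4, "grip": 10}, {"x": -8, "y": -6, "z": 0, "wx": 0, "wy": -0, "wz": 3.4, "grip": 10}, {"x": -8, "y": -5, "z": 0, "wx": 0, "wy": -0.1, "wz": 3.4, "grip": 10}, {"x": -8, "y": -4, "z": 0, "wx": 0, "wy": 0, "wz": 3.4, "grip": 10}, {"x": -9, "y": -5, "z": 0, "wx": 0, "wy": 0, "wz": 3.4, "grip": 10}, {"x": -8.5, "y": -3.2, "z": 0.3, "wx": 0.1, "wy": -0, "wz": 3.4, "grip": 10}]
end [0.7   0.135 0.37 ] 0.0595279257041622
[{"x": -2, "y": -34, "z": 2, "wx": -0, "wy": -0, "wz": 0, "grip": 0}, {"x": -2, "y": -34, "z": 1, "wx": -0, "wy": -0, "wz": 0, "grip": 0}, {"x": -2, "y": -34, "z": 2, "wx": -0, "wy": -0, "wz": 0, "grip": 0}, {"x": -2, "y": -34, "z": 2, "wx": -0, "wy": -0, "wz": 0, "grip": 0}, {"x": -1.9, "y": -33.8, "z": 1.7, "wx": -0, "wy": -0, "wz": 0, "grip": 0}]
end [0.53  0.135 0.38 ] 0.0595
[... 403 characters left out ...]
y": -0, "wz": 0, "grip": 0}, {"x": 0, "y": -1, "z": -0, "wx": -6.4, "wy": -0, "wz": 0, "grip": 0}, {"x": 0, "y": -0, "z": -1, "wx": -6.4, "wy": -0, "wz": 0, "grip": 0}]
[{"x": 0, "y": -1, "z": -0, "wx": -6.5, "wy": -0, "wz": 0, "grip": 0}, {"x": 0, "y": 0, "z": -1, "wx": -6.4, "wy": -0, "wz": 0, "grip": 0}, {"x": 0, "y": -0, "z": -1, "wx": -6.4, "wy": -0, "wz": -0, "grip": 0}, {"x": 0, "y": -1, "z": -0, "wx": -6.4, "wy": -0, "wz": -0, "grip": 0}, {"x": 0, "y": 0, "z": -1, "wx": -6.5, "wy": -0, "wz": -0, "grip": 0}, {"x": 0, "y": 0.1, "z": -0.6, "wx": -6.4, "wy": -0, "wz": -0, "grip": 0}]
end [0.52  0.135 0.38 ] 0.036770913164333986
(array([0.4546, 1.027 ]), np.float64(1.6599516505050342), 1)
```

Request:
send_rows --deltas '[{"x": -10, "y": -3, "z": 0, "wx": 0, "wy": 0, "wz": 3.4, "grip": 10}, {"x": -9, "y": -3, "z": 0, "wx": 0, "wy": 0, "wz": 3.4, "grip": 10}, {"x": -8, "y": -5, "z": 0, "wx": 0, "wy": 0, "wz": 3.4, "grip": 10}, {"x": -8, "y": -5, "z": 0, "wx": 0, "wy": 0, "wz": 3.4, "grip": 10}, {"x": -9, "y": -5, "z": 0, "wx": 0, "wy": 0, "wz": 3.4, "grip": 10}, {"x": -8, "y": -4, "z": 0, "wx": 0, "wy": 0, "wz": 3.4, "grip": 10}]'

```text
time_s: 22.55
tool_pos: [0.7034, 0.1351, 0.3695]
tool_rot: [[-0.003, 0.999, -0.049], [0.002, -0.049, -0.999], [-1.0, -0.003, -0.001]]
contact_force: [-0.2, -0.0, 0.4]
width: 0.0105
```

Request:
send_rows --deltas '[{"x": -4, "y": -20, "z": 2, "wx": 0, "wy": 0, "wz": 0, "grip": 0}, {"x": -2, "y": -34, "z": 1, "wx": 0, "wy": 0, "wz": 0, "grip": 0}, {"x": -2, "y": -34, "z": 2, "wx": 0, "wy": 0, "wz": 0, "grip": 0}, {"x": -2, "y": -34, "z": 2, "wx": 0, "wy": 0, "wz": 0, "grip": 0}, {"x": -2, "y": -34, "z": 2, "wx": 0, "wy": 0, "wz": 0, "grip": 0}, {"x": 0, "y": -20, "z": 0, "wx": 0, "wy": 0, "wz": 0, "grip": 0}]'

```text
time_s: 23.15
tool_pos: [0.5248, 0.1346, 0.3822]
tool_rot: [[-0.006, 0.999, -0.049], [0.002, -0.049, -0.999], [-1.0, -0.006, -0.001]]
contact_force: [0.7, -0.4, 0.9]
width: -0.0002
```

Request:
send_rows --deltas '[{"x": 0, "y": 0, "z": 0, "wx": -6.4, "wy": 0, "wz": 0, "grip": 0}, {"x": 0, "y": 0, "z": 0, "wx": -6.5, "wy": 0, "wz": 0, "grip": 0}, {"x": 0, "y": 0, "z": 0, "wx": -6.4, "wy": 0, "wz": 0, "grip": 0}, {"x": 0, "y": 0, "z": 0, "wx": -6.4, "wy": 0, "wz": 0, "grip": 0}, {"x": 0, "y": 0, "z": 0, "wx": -6.4, "wy": 0, "wz": 0, "grip": 0}, {"x": 0, "y": 0, "z": 0, "wx": -6.5, "wy": 0, "wz": 0, "grip": 0}, {"x": 0, "y": 0, "z": 0, "wx": -6.4, "wy": 0, "wz": 0, "grip": 0}, {"x": 0, "y": 0, "z": 0, "wx": -6.4, "wy": 0, "wz": 0, "grip": 0}]'

```text
time_s: 23.95
tool_pos: [0.5272, 0.1347, 0.3816]
tool_rot: [[-0.006, 0.658, 0.753], [0.001, 0.753, -0.658], [-1.0, -0.003, -0.005]]
contact_force: [-0.3, -0.1, -0.1]
width: 0.0001
```

Request:
send_rows --deltas '[{"x": 0, "y": 0, "z": 0, "wx": -6.4, "wy": 0, "wz": 0, "grip": 0}, {"x": 0, "y": 0, "z": 0, "wx": -6.5, "wy": 0, "wz": 0, "grip": 0}, {"x": 0, "y": 0, "z": 0, "wx": -6.4, "wy": 0, "wz": 0, "grip": 0}, {"x": 0, "y": 0, "z": 0, "wx": -6.4, "wy": 0, "wz": 0, "grip": 0}, {"x": 0, "y": 0, "z": 0, "wx": -6.4, "wy": 0, "wz": 0, "grip": 0}, {"x": 0, "y": 0, "z": 0, "wx": -6.5, "wy": 0, "wz": 0, "grip": 0}, {"x": 0, "y": 0, "z": 0, "wx": 0, "wy": 0, "wz": 0, "grip": 0}]'

```text
time_s: 24.65
tool_pos: [0.5272, 0.1347, 0.3817]
tool_rot: [[-0.006, 0.048, 0.999], [0.001, 0.999, -0.048], [-1.0, 0.001, -0.006]]
contact_force: [0.1, 0.1, -0.3]
width: -0.0001
```

Run:
```python
from h import *
s=robot.sense();print(s['tool_pos'],s['tool_rot'],s['qpos'],s['contact_force'],s['width'],s['time_s'])
p,d=imaging.capture('side');cv2.imwrite('pics/s15.png',p[:,:,::-1])
```

```text
[0.5272 0.1347 0.3817] [[-0.0057  0.0482  0.9988]
 [ 0.0015  0.9988 -0.0482]
 [-1.      0.0012 -0.0058]] [ 0.1217  0.1784  1.3953  0.0022  1.5733 -1.4009] [ 0.1257  0.0933 -0.2722] -0.0001338244603987347 24.65
```

View pics/s15.png

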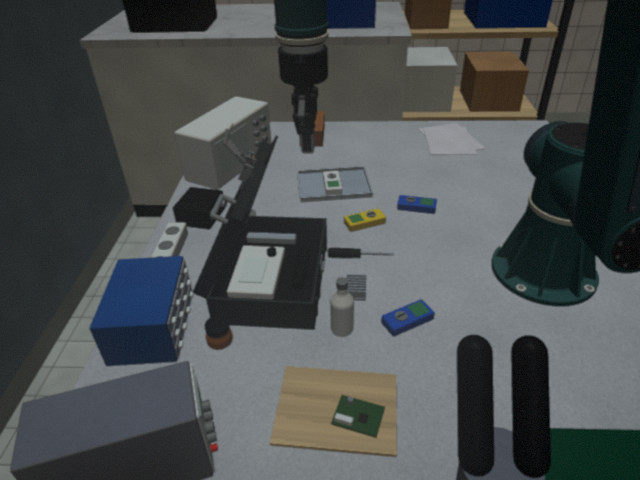

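The lid holds at about 62°, its edge near (275,140), with the fingers in front of it. I'll lower them and push the lid's inner face rearward.

Request:
send_rows --deltas '[{"x": 15, "y": 0, "z": 0, "wx": 0, "wy": 0, "wz": 0, "grip": 0}, {"x": 30, "y": 0, "z": 0, "wx": 0, "wy": 0, "wz": 0, "grip": 0}, {"x": 30, "y": 0, "z": 5, "wx": 0, "wy": 0, "wz": 0, "grip": 0}, {"x": 20, "y": 0, "z": 15, "wx": 0, "wy": 0, "wz": 0, "grip": 0}, {"x": 7, "y": 0, "z": 25, "wx": 0, "wy": 0, "wz": 0, "grip": 0}, {"x": 0, "y": 0, "z": 20, "wx": 0, "wy": 0, "wz": 0, "grip": 0}, {"x": 0, "y": 0, "z": 10, "wx": 0, "wy": 0, "wz": 0, "grip": 0}]'

```text
time_s: 25.4
tool_pos: [0.6035, 0.131, 0.2793]
tool_rot: [[-0.005, 0.052, 0.999], [0.001, 0.999, -0.052], [-1.0, 0.001, -0.005]]
contact_force: [0.3, -0.3, 0.4]
width: -0.0002
```

Request:
send_rows --deltas '[{"x": 0, "y": 0, "z": 8, "wx": 0, "wy": 0, "wz": 0, "grip": 0}, {"x": 0, "y": 0, "z": 8, "wx": 0, "wy": 0, "wz": 0, "grip": 0}, {"x": 0, "y": 0, "z": 8, "wx": 0, "wy": 0, "wz": 0, "grip": 0}, {"x": 0, "y": 0, "z": 8, "wx": 0, "wy": 0, "wz": 0, "grip": 0}, {"x": 0, "y": 0, "z": 8, "wx": 0, "wy": 0, "wz": 0, "grip": 0}]'

```text
time_s: 25.9
tool_pos: [0.6401, 0.1296, 0.2809]
tool_rot: [[-0.008, 0.05, 0.999], [0.002, 0.999, -0.05], [-1.0, 0.001, -0.008]]
contact_force: [-6.9, 0.8, 5.6]
width: -0.0003
```

Run:
```python
from h import *
s=robot.sense();print(s['tool_pos'],s['qpos'],s['contact_force'],s['width'],s['time_s'])
p,d=imaging.capture('side');crop(p,160,30,400,210,'pics/s16.png')
```

```text
[0.6401 0.1296 0.2809] [ 0.0925  0.4035  1.3154  0.0026  1.4305 -1.429 ] [-6.9381  0.8412  5.5705] -0.00030644417121846606 25.9
```

View pics/s16.png

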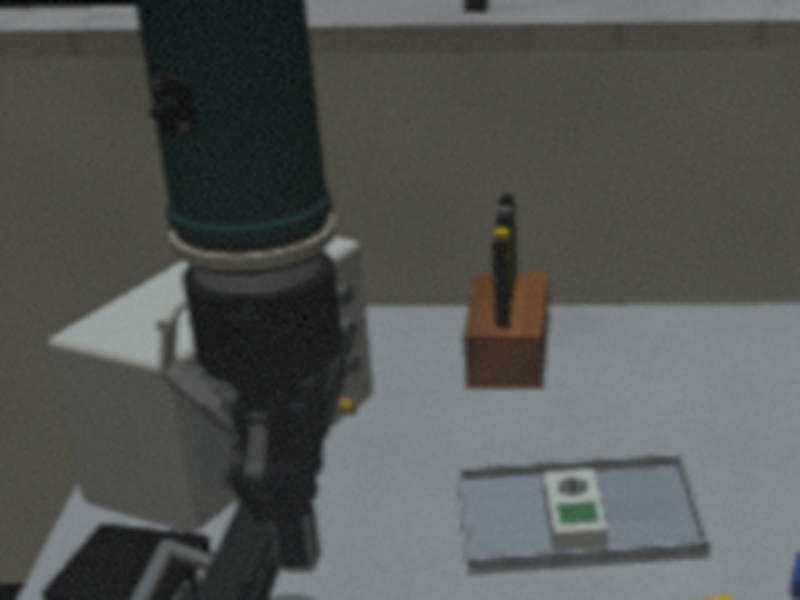

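Contact at about 7 N and the lid is moving, so I'll keep pushing.

Request:
send_rows --deltas '[{"x": 0, "y": 0, "z": 10, "wx": 0, "wy": 0, "wz": 0, "grip": 0}, {"x": 0, "y": 0, "z": 10, "wx": 0, "wy": 0, "wz": 0, "grip": 0}, {"x": 0, "y": 0, "z": 10, "wx": 0, "wy": 0, "wz": 0, "grip": 0}, {"x": 0, "y": 0, "z": 10, "wx": 0, "wy": 0, "wz": 0, "grip": 0}]'

```text
time_s: 26.35
tool_pos: [0.6811, 0.1275, 0.2807]
tool_rot: [[-0.006, 0.05, 0.999], [0.002, 0.999, -0.05], [-1.0, 0.002, -0.006]]
contact_force: [-5.2, 0.6, 3.8]
width: 0.0
```

Request:
send_rows --deltas '[{"x": 0, "y": 0, "z": 10, "wx": 0, "wy": 0, "wz": 0, "grip": 0}, {"x": 0, "y": 0, "z": 10, "wx": 0, "wy": 0, "wz": 0, "grip": 0}, {"x": 0, "y": 0, "z": 10, "wx": 0, "wy": 0, "wz": 0, "grip": 0}, {"x": 0, "y": 0, "z": 8, "wx": 0, "wy": 0, "wz": 0, "grip": 0}, {"x": 0, "y": 0, "z": 4, "wx": 0, "wy": 0, "wz": 0, "grip": 0}, {"x": 0, "y": 0, "z": 0, "wx": 0, "wy": 0, "wz": 0, "grip": 0}]'

```text
time_s: 26.95
tool_pos: [0.7247, 0.1252, 0.2797]
tool_rot: [[-0.004, 0.05, 0.999], [0.002, 0.999, -0.05], [-1.0, 0.001, -0.004]]
contact_force: [-0.4, 0.1, -0.1]
width: -0.0
```

Run:
```python
from h import *
s=robot.sense();print(s['tool_pos'],s['qpos'],s['contact_force'],s['width'],s['time_s'])
p,d=imaging.capture('side');crop(p,140,60,380,240,'pics/s17.png')
```

```text
[0.7247 0.1252 0.2797] [ 0.0762  0.5291  1.1101  0.0019  1.5057 -1.445 ] [-0.4416  0.0968 -0.0526] -4.5995405542966575e-05 26.95
```

View pics/s17.png

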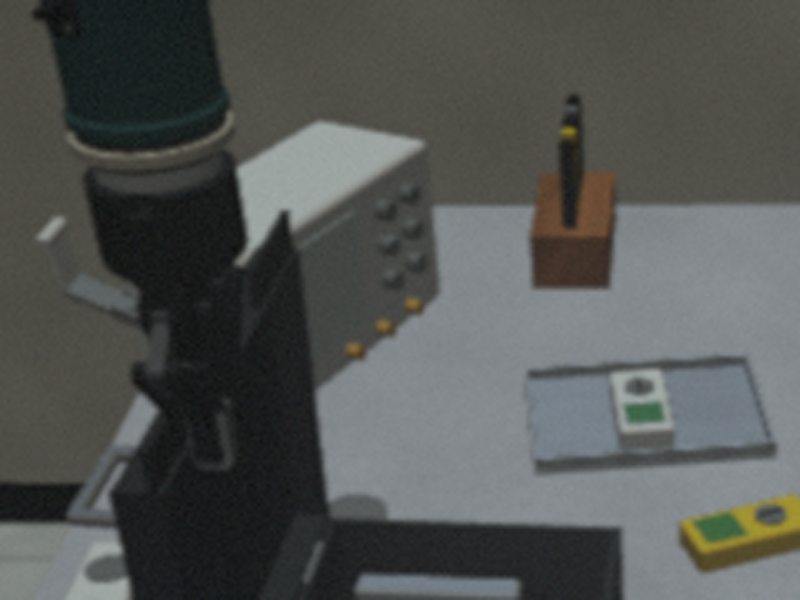

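The lid is upright. I'll back away toward the robot and up, then check.

Request:
send_rows --deltas '[{"x": 0, "y": 0, "z": -10, "wx": 0, "wy": 0, "wz": 0, "grip": 0}, {"x": 0, "y": 0, "z": -25, "wx": 0, "wy": 0, "wz": 0, "grip": 0}, {"x": 0, "y": 0, "z": -35, "wx": 0, "wy": 0, "wz": 0, "grip": 0}, {"x": 0, "y": 0, "z": -40, "wx": 0, "wy": 0, "wz": 0, "grip": 0}, {"x": -10, "y": 0, "z": -40, "wx": 0, "wy": 0, "wz": 0, "grip": 0}, {"x": -20, "y": 0, "z": -30, "wx": 0, "wy": 0, "wz": 0, "grip": 0}, {"x": -10, "y": 0, "z": -15, "wx": 0, "wy": 0, "wz": 0, "grip": 0}, {"x": 0, "y": 0, "z": 0, "wx": 0, "wy": 0, "wz": 0, "grip": 0}]'

```text
time_s: 27.8
tool_pos: [0.5287, 0.1351, 0.3225]
tool_rot: [[-0.001, 0.049, 0.999], [0.002, 0.999, -0.049], [-1.0, 0.002, -0.001]]
contact_force: [0.5, 0.3, -1.0]
width: -0.0001
```

Run:
```python
from h import *
s=robot.sense();print(s['tool_pos'],s['contact_force'],s['time_s'],np.abs(s['dq']).max())
p,d=imaging.capture('side');cv2.imwrite('pics/s18.png',p[:,:,::-1]);np.save('pics/s18.npy',d)
p,d=imaging.capture('scene');cv2.imwrite('pics/c18.png',p[:,:,::-1])
```

```text
[0.5287 0.1351 0.3225] [ 0.4935  0.2855 -1.0219] 27.8 0.058749390927516666
```

View pics/s18.png

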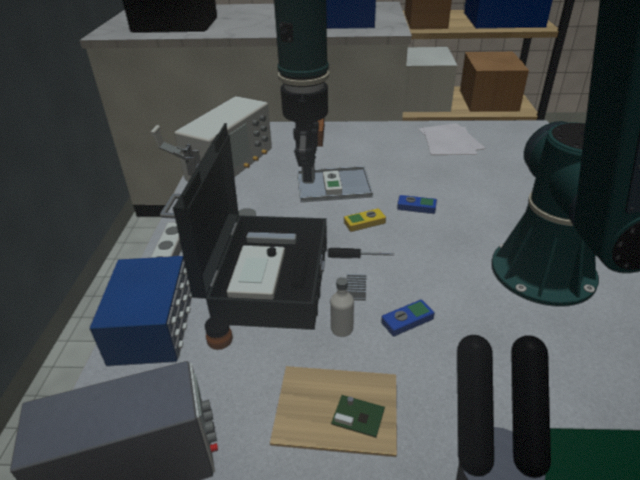

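View pics/c18.png

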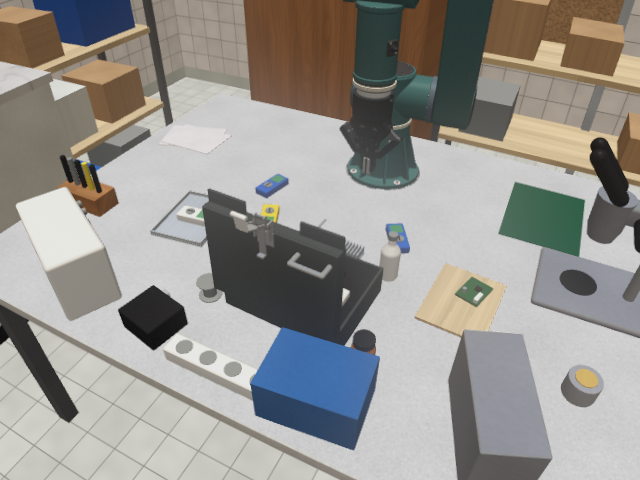

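Both views show the lid upright, the hook gone up with it, the tester in the tray and the bystanders in place. I'll measure the lid angle and any bystander shift.

Run:
```python
from h import *
d=np.load('pics/s18.npy')
uv=[(u,v) for v in range(190,250,4) for u in range(205,216,2)]
X=bydepth('side',uv,d);c=X.mean(0);n=np.linalg.svd(X-c)[2][2];n*=np.sign(n[0]);print(c,n,'lid deg',90+np.degrees(np.arcsin(n[2])) ,'/',90-np.degrees(np.arcsin(n[2])),'spread',np.abs((X-c)@n).max())
a=cv2.imread('pics/side0.png',0);b=cv2.imread('pics/s18.png',0);a2=cv2.imread('pics/scene0.png',0);b2=cv2.imread('pics/c18.png',0)
for nm,A,B,(x,y,w,h) in [('bottle',a,b,(328,275,28,62)),('heatsink',a,b,(348,274,20,26)),('driver',a,b,(335,245,60,14)),('jar',a,b,(203,317,32,32)),('pcb',a,b,(330,393,56,46)),('spool',a2,b2,(194,272,12,30))]:
    t=A[y:y+h,x:x+w];R=cv2.matchTemplate(B[y-12:y+h+12,x-12:x+w+12],t,cv2.TM_CCOEFF_NORMED);_,m,_,l=cv2.minMaxLoc(R);print(nm,'shift px',l[0]-12,l[1]-12,round(m,3))
s=robot.sense();print(s['contact_force'],np.abs(s['dq']).max())
```

```text
[0.7586 0.0146 0.1553] [ 0.9982 -0.0492  0.0338] lid deg 91.93709445066668 / 88.06290554933332 spread 0.0013474545595926343
bottle shift px 0 0 0.909
heatsink shift px 0 0 0.995
driver shift px 0 0 0.999
jar shift px 0 0 0.998
pcb shift px 0 0 0.998
spool shift px 0 0 1.0
[ 0.3032 -0.2839 -0.035 ] 0.031228547737533915
```

Request:
send_rows --deltas '[{"x": 0, "y": 0, "z": 0, "wx": 0, "wy": 0, "wz": 0, "grip": 0}, {"x": 0, "y": 0, "z": 0, "wx": 0, "wy": 0, "wz": 0, "grip": 0}, {"x": 0, "y": 0, "z": 0, "wx": 0, "wy": 0, "wz": 0, "grip": 0}]'

```text
time_s: 28.2
tool_pos: [0.5303, 0.1346, 0.3196]
tool_rot: [[-0.005, 0.05, 0.999], [0.002, 0.999, -0.05], [-1.0, 0.001, -0.005]]
contact_force: [0.1, 0.9, -0.0]
width: -0.0002
```

```bash
python3 -c "
from plant import robot
print(robot.hand_in())"
```

```text
the job is handed in; nothing more can be done
None
```

The case is open and the job is handed in at about 28 s; the hand-in returned no verdict.

- **Tester:** I took the off-white tester off the lid, laid it flat in the tray and let it go.
- **Latch:** I gripped the lever by its roll and swung it over to about 2 rad with the lid still down. The side view showed the hook hanging clear of the catch.
- **Lid:** I raised it by the bar handle to about 81°, but joint 3 was then too close to its limit to back out. I lowered the lid to about 62°, let go, and pushed it upright from inside with closed fingers.

**Last checks:**
- **Lid angle:** a plane fitted to the lid's inner face put it 2° from vertical; which side was not settled. It stayed put after the arm backed off.
- **Tester:** the pictures show it inside the tray.
- **Bystanders:** image matching showed 0 px shift for the bottle, heatsink, screwdriver, jar, circuit board and spool. The bottle match was weaker than the rest (0.91).
- **Arm:** clear of everything, with contact force near zero.

**Disagreement:** the wrist camera and the two fixed cameras differed by up to about 8 mm in y on the tester and case early on. Close-up wrist views settled it before the latch and handle grasps.

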